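# Pack the barista's carrying case

### The arm

A 7-joint arm with a two-finger parallel gripper is mounted at the origin on the work surface. World frame = base frame: x ahead of the robot, y to its left, z up, the work surface at z = 0. Lengths are in m, angles in rad, forces in N, time in s.
With the tool pointing down it reaches from about 0.4 to 0.85 m from the base axis. Payload 10.4 kg.
Tool frame: the origin (TCP) lies at the very end of the fingers, on their centre line; the grasp point (between the pads) lies 19 mm behind it; z points along the fingers, y is the direction in which the jaws open and shut (so a half turn about z gives the same grasp; the last joint's range is limited). The gripper opens to 87 mm and grips with 3 to 60 N. Pads are 19 mm wide; open, the fingers measure 117 mm over their backs; the gripper's body (75 mm by 190 mm) begins 51 mm behind the grasp point.
Start: joints at [-1.319, 0.332, -0.065, 1.46, 0.022, 1.35, -0.088], TCP at [0.17, 0.602, 0.223] pointing down, gripper open.
Joint ranges: [-2.6, 2.6], [-0.5, 2.12], [-1.47, 1.34], [0.16, 2.42], [-1.27, 4.41], [0.06, 2.06], [-2.6, 2.6]. Speed limits (rad/s): [2.22, 2.22, 2.79, 2.79, 3.14, 3.14, 3.14].

### API

Orientations are given as a unit quaternion [x, y, z, w].
In Python, from bench import read_state, camera, close_job gives the robot as it stands.
- The arm moves only by the shell command python3 -m inch 'ROWS' [OPENING] [FORCE]. ROWS is JSON, a list of rows, each a list of 6 numbers: the shift along the tool's x, y, z as a fraction of full scale, then the turn, a rotation vector about the tool's x, y, z as a fraction of full scale. In form: [[tx, ty, tz, ax, ay, az], ...]. A call has 1 to 5 rows; each row shifts and turns the commanded pose from where the row before left it, along the tool's axes as they then stand; what a row does not reach is not made up. Full scale, the value 1, is 0.04 m for a shift and 120 degrees for a turn. A row lasts 1/8 s, in which the tool goes at most 62.5 mm and 10.7 degrees, less where a joint would pass 70% of its speed; a pose out of reach is approached as far as the arm can. A call with a number of a shift or a turn outside -1 to 1 is refused whole. A call with a gripper value outside its range is refused whole. OPENING is the opening, from -1 (shut) to 1 (fully open), so that 0 is half open, set as the call begins (- or left out, the last holds). The fingers move at their own pace and stop on an object; FORCE is the grip in N (left out, the last holds). Time passes only in rows, so rows that do not move let the fingers close. It gives the time, the measured TCP pose, the force and the opening at its end, in the units of the state.
- read_state(): the state, without advancing time (a new reading comes with each control period).
- camera(name): name is "side" or "top" or "wrist"; returns a dict with "img" (480x640x3 uint8, red, green, blue), "depth" (480x640 float32, m along the optical axis (not along the pixel's ray), 0 where there is no reading), "fx", "fy", "cx", "cy" (pixels), "position" and "orientation" of the camera in the world; the wrist camera has in their place "tool_from_camera" (4x4, takes a point from camera to tool coordinates, whose origin is the TCP and whose axes are the flange's). Camera axes: x right, y down, z forward; pixel columns grow to the right and rows downward; lengths in m; the calibration is good to about 2 mm. The wrist camera is an equidistant fisheye: a pixel r from the principal point sees the ray r / f radians off the axis. A picture is of the moment at which its call begins: read the wrist's pose just before it.
- close_job(): hands the job in, once; it reports no verdict.
The state is a dict: "time": time; "joint_positions": joint angles; "joint_vel": joint speeds; "joint_torque": joint torques, N m; "ee_pos": TCP position; "eef_rot": TCP orientation; "ft_force": force on the tool from outside, world axes, zero at the start; "torque": the same for the moment, N m; "width": finger opening in m.
Only numpy, scipy, OpenCV 4.12 (cv2) and the standard library are available. Lean on these libraries where they do the work, as an engineer would, in place of code of your own. Each camera call takes 0.05 s, during which the arm holds its last target.

### The job

Pack the open carrying case from the back row forward: first stand the steel milk jug in its foam pocket at the back, handle in the slot, and press it down until it is fully home; then lay the portafilter, bowl upwards, in its foam pocket at the front and press it down until it lies level and fully home. The foam grips both snugly, so they do not sink in by their own weight. Leave the tamper in the case and the other things on the counter where they are.

Things in the scene. Friction and masses are not known exactly. Their poses are not given: they have to be found in the camera images.
- jug_mid (a point): Steel milk jug, 92 mm tall, about 0.26 kg, standing. Point on its axis, half-way up (46 mm). x towards its handle, z up. Round belly 72 mm wide up to 46 mm (foot tapered to 62), then narrowing to a neck 58 mm wide from 64 to 92 mm up; open top. The neck is free along the jug's y for a grasp from above; strap handle 14 mm wide on +x, out to 68 mm from the axis, 16 to 85 mm up; spout on -x at the rim.
- portafilter_mid (a point): Espresso portafilter, 206 mm long, about 0.42 kg, lying bowl upwards. Point in the middle of its steel neck, near its centre of mass, 14.5 mm above its underside. x towards the handle, z up. The neck is a round bar 18 mm thick, bare from -18 to +18 mm along x, its top 9 mm above this point. Black round handle, 28 mm thick, from 18 to 118 mm along +x on the same axis.
- portafilter_head (a point): Centre of the portafilter's steel bowl, at the height of its rim: 53 mm from portafilter_mid on its -x side, 28.5 mm above the underside. Bowl 70 mm wide outside, 55 mm inside, its floor 9 mm above the underside, underside bevelled 4 mm; two ears along y, 80 mm over both, at 19 to 26 mm up.
- jug_home (a point): Where jug_mid is, with the same axes, when the jug is fully home: in the case's back row (farther from the robot). 46 mm above the pocket's floor, 4 mm above the foam's top.
- jug_pocket (a point): Jug's pocket: centre of its mouth, level with the foam's top. Axes as jug_home. 42 mm deep, round, 76 mm wide, with a slot 20 mm wide for the handle on +x, so that one way round fits. 2 mm free on each side of the jug, mouth bevelled 2.5 mm. Four springy foam edges 12 mm below the top grip the jug: it enters freely for some 10 mm, then needs a push of 5 to 15 N to the floor.
- portafilter_home (a point): Where portafilter_mid is, with the same axes, when the portafilter is fully home: in the case's front row (nearer to the robot). 14.5 mm above the pocket's floor, 5.5 mm below the foam's top; then the neck's top stands 3.5 mm, the handle's top 5 to 8 mm and the bowl's rim 8.5 mm above the foam.
- portafilter_pocket (a point): Portafilter's pocket: the point of its mouth over portafilter_home, level with the foam's top. 20 mm deep, cut to the outline of bowl, ears and handle with 2 mm on each side, mouth bevelled 2.5 mm: one way round fits. Springy foam edges grip bowl and handle. At the neck, finger scoops reach 34 mm to either side along y, 34 mm long, as deep as the pocket. A push of 5 to 20 N on the neck seats it.
- case: Black carrying case without its lid, aluminium edges, fixed to the counter; outer size 224 mm (x, front to back) by 272 mm (y), 58 mm high. Dark foam inside, its top 56 mm above the counter. Origin: centre of the underside; x towards the back row, z up.
- tamper: Bystander: coffee tamper standing in its own pocket in the back row of the case, 124 mm beside the jug's pocket on the side of the jug's handle; steel base 58 mm wide, wooden handle, 84 mm tall, its top 118 mm above the counter. Origin: centre of its underside.
- cup: Bystander: white espresso cup on its saucer (120 mm wide, 59 mm high), towards the back on the left. Origin: centre of the underside.
- shaker: Bystander: steel cocoa shaker, 70 mm wide, 112 mm tall, towards the back on the right. Origin: centre of the underside.
- canister: Bystander: black coffee canister with a wooden lid, 100 mm wide, 133 mm tall, on the right. Origin: centre of the underside.
- brush: Bystander: wooden counter brush, about 175 mm long, 18 mm high, lying on the left. Origin: near its middle, on the underside.
- scale: Bystander: flat black coffee scale, 150 by 130 mm, 26 mm high, on the right. Origin: centre of the underside.

How it is judged:
By the outcome, as a careful person would: the job done as asked, in the order asked, and still so for the second after the job is handed in, with the robot touching nothing.
It also fails if it takes over 64 s, if anything falls off the work surface, if the arm or the gripper's body presses on something with over 40 N, if the wrist force passes 120 N, or if a joint passes its speed limit or range.

## Working session

There is one attempt and no reset: what is moved stays moved. The work goes in short steps, Python scripts to look and compute and a shell command to move; the robot and the scene stay as the last step left them, time stands still between calls to the robot, and variables do not carry over. Pictures are saved under pics/ and viewed, and the job is handed in when it is done.

```bash
ls; mkdir -p pics; python3 - <<'E'
from bench import read_state, camera
import cv2,numpy as np
s=read_state();print(s)
for n in ["top","side","wrist"]:
    c=camera(n);cv2.imwrite(f"pics/{n}0.png",c["img"][:,:,::-1]);np.savez(f"pics/{n}0.npz",**c)
    print(n,{k:v for k,v in c.items() if k not in("img","depth")})
E
```

```text
pics
{'time': 0.0, 'joint_positions': array([-1.31859635,  0.33287486, -0.06468916,  1.46094513,  0.02162249,
        1.34991638, -0.088496  ]), 'joint_vel': array([ 9.22619581e-04, -2.28180410e-03,  7.26118885e-05, -5.07355498e-04,
        1.19727416e-03, -2.57955396e-04,  4.60110001e-04]), 'joint_torque': array([-6.72593706e-05, -6.23226213e+01,  2.48511345e-02, -3.89904785e+01,
       -6.12260518e-02,  3.94575647e-02,  1.31805168e-04]), 'ee_pos': array([0.16950941, 0.60116369, 0.22175024]), 'eef_rot': array([ 1.36958250e-01,  9.90576556e-01, -7.21882870e-04, -5.26163429e-05]), 'ft_force': array([-0.01229531,  0.66270951, -0.36714129]), 'torque': array([-0.01533489,  0.04225768,  0.02956806]), 'width': 0.08719945490913794}
top {'fx': 472.0258304955191, 'fy': 472.0258304955191, 'cx': 321.67105299395513, 'cy': 240.68017647700944, 'position': array([ 0.43111973, -0.02576608,  1.38425386]), 'orientation': array([-0.69940356,  0.71262796, -0.03601431,  0.04121906])}
side {'fx': 548.6416396973324, 'fy': 548.6416396973324, 'cx': 309.7538277408793, 'cy': 242.36122499262922, 'position': array([-0.20786939, -0.93845574,  1.44031249]), 'orientation': array([ 0.8821271 , -0.31648088,  0.12101987, -0.32717859])}
wrist {'fx': 371.64829954431775, 'fy': 371.64829954431775, 'cx': 312.59190299954327, 'cy': 243.4902484698693, 'tool_from_camera': array([[-4.00133663e-04, -9.54932137e-01, -2.96823943e-01,
         8.30340607e-02],
       [ 9.99998073e-01,  1.88340211e-04, -1.95396977e-03,
        -6.49450734e-04],
       [ 1.92181241e-03, -2.96824153e-01,  9.54930222e-01,
        -1.61099057e-01],
       [ 0.00000000e+00,  0.00000000e+00,  0.00000000e+00,
         1.00000000e+00]])}
```

View pics/top0.png

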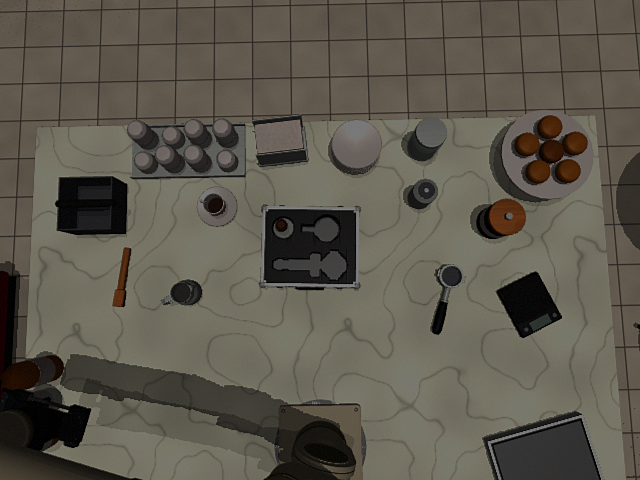

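View pics/side0.png

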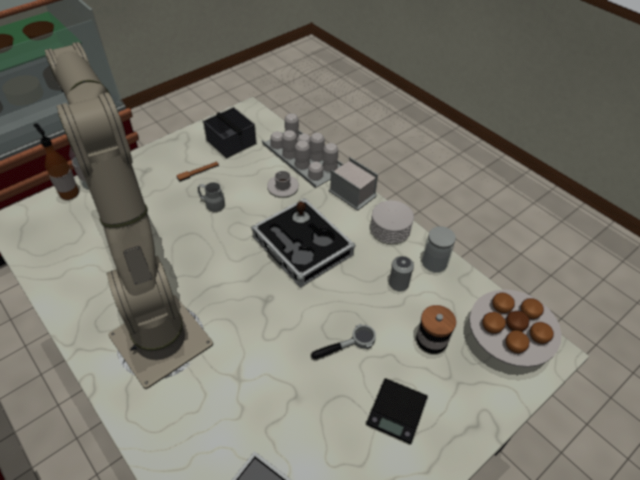

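View pics/wrist0.png

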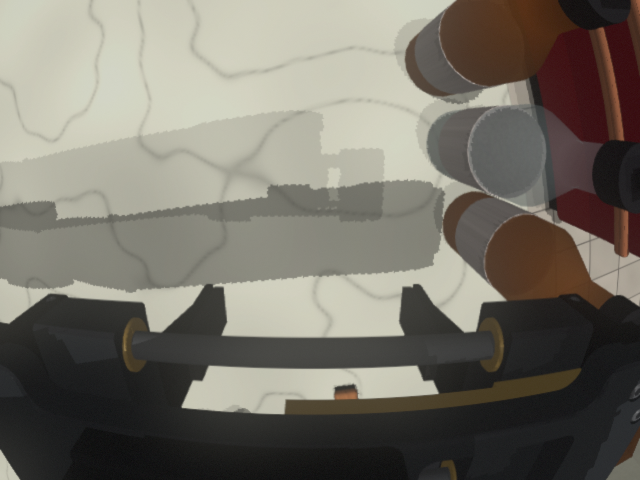

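Top view: the jug is at about (185,292) with its handle toward the lower left. The portafilter is at about (448,290), bowl up, and the case is centred near (310,247). I'll enlarge the crops next.

```bash
cat > h.py <<'E'
import numpy as np, cv2
from scipy.spatial.transform import Rotation as R
def load(n): return dict(np.load(f"pics/{n}.npz"))
def ray(c,u,v):
    d=np.array([(u-c["cx"])/c["fx"],(v-c["cy"])/c["fy"],1.0])
    return R.from_quat(c["orientation"]).apply(d)
def atz(c,u,v,z):
    d=ray(c,u,v);p=c["position"];return p+d*(z-p[2])/d[2]
def atd(c,u,v):
    return c["position"]+ray(c,u,v)*c["depth"][int(round(v)),int(round(u))]
def cloud(c):
    vv,uu=np.mgrid[:480,:640];d=c["depth"]
    P=np.stack([(uu-c["cx"])/c["fx"]*d,(vv-c["cy"])/c["fy"]*d,d],-1).reshape(-1,3)
    P=R.from_quat(c["orientation"]).apply(P)+c["position"];P[d.reshape(-1)==0]=np.nan
    return P.reshape(480,640,3)
# wrist: pose pos, quat
def wray(c,u,v):
    du,dv=u-c["cx"],v-c["cy"];r=np.hypot(du,dv);th=r/c["fx"]
    k=np.sin(th)/max(r,1e-9);return np.array([du*k,dv*k,np.cos(th)])
def w_atz(c,pos,quat,u,v,z):
    T=c["tool_from_camera"];d=R.from_quat(quat).apply(T[:3,:3]@wray(c,u,v));o=R.from_quat(quat).apply(T[:3,3])+pos
    return o+d*(z-o[2])/d[2]
def w_cloud(c,pos,quat):
    vv,uu=np.mgrid[:480,:640];du=uu-c["cx"];dv=vv-c["cy"];r=np.hypot(du,dv)+1e-9;th=r/c["fx"];d=c["depth"]
    t=np.tan(th)/r;P=np.stack([du*t*d,dv*t*d,d],-1).reshape(-1,3)
    T=c["tool_from_camera"];P=P@T[:3,:3].T+T[:3,3];P=R.from_quat(quat).apply(P)+pos
    P[d.reshape(-1)==0]=np.nan;return P.reshape(480,640,3)
def w_proj(c,pos,quat,p):
    T=c["tool_from_camera"];q=R.from_quat(quat).inv().apply(np.asarray(p)-pos);q=T[:3,:3].T@(q-T[:3,3])
    th=np.arctan2(np.hypot(q[0],q[1]),q[2]);k=th*c["fx"]/np.hypot(q[0],q[1]);return c["cx"]+k*q[0],c["cy"]+k*q[1]
def crop(c,u,v,w,h,f,name):
    im=c["img"][v-h//2:v+h//2,u-w//2:u+w//2,::-1];cv2.imwrite(f"pics/{name}.png",cv2.resize(im,None,fx=f,fy=f,interpolation=cv2.INTER_CUBIC))
def snap(name,cam):
    from bench import read_state,camera
    s=read_state();c=camera(cam);cv2.imwrite(f"pics/{name}.png",c["img"][:,:,::-1])
    np.savez(f"pics/{name}.npz",pos=s["ee_pos"],quat=s["eef_rot"],**c);return s,c
E
python3 - <<'E'
from h import *
c=load("top0")
crop(c,310,247,110,100,7,"case0");
a=c["img"][255:335,140:220,::-1];b=c["img"][255:335,405:485,::-1]
cv2.imwrite("pics/objs0.png",cv2.resize(np.hstack([a,b]),None,fx=5,fy=5,interpolation=cv2.INTER_CUBIC))
for u,v in [(184,290),(166,300),(326,229),(451,274),(440,325),(283,226),(310,247),(317,265)]: print(u,v,atd(c,u,v).round(4))
P=cloud(c)
for (u0,u1,v0,v1,z0,z1) in [(150,210,270,315,.008,.2),(420,475,255,340,.006,.2)]:
    q=P[v0:v1,u0:u1].reshape(-1,3);q=q[(q[:,2]>z0)&(q[:,2]<z1)];print(len(q),q.mean(0),q.max(0),q.min(0))
E
```

```text
184 290 [0.4452 0.3711 0.0572]
166 300 [0.4185 0.4111 0.0871]
326 229 [ 0.6152 -0.0303  0.0177]
451 274 [ 0.4776 -0.3901  0.0105]
440 325 [ 0.3335 -0.3478  0.0266]
283 226 [0.6123 0.0864 0.117 ]
310 247 [0.5597 0.0161 0.0547]
317 265 [ 0.5093 -0.0026  0.04  ]
726 [0.43733634 0.37195053 0.05977173] [0.49319024 0.47949027 0.09732811] [0.39648869 0.31589069 0.00800116]
1139 [ 0.42402447 -0.37175498  0.0184293 ] [ 0.53011565 -0.29801392  0.04003175] [ 0.29231202 -0.45958926  0.00600593]
```

View pics/case0.png

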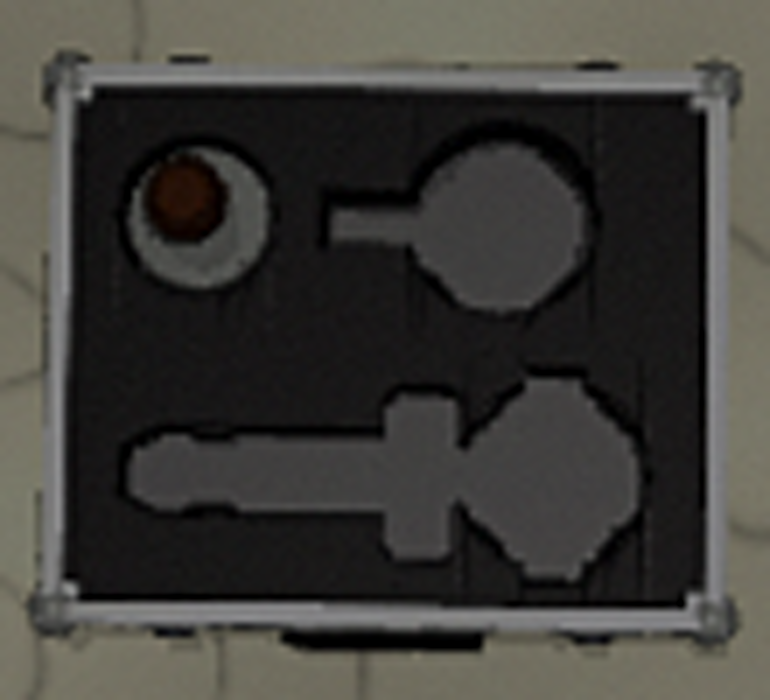

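View pics/objs0.png

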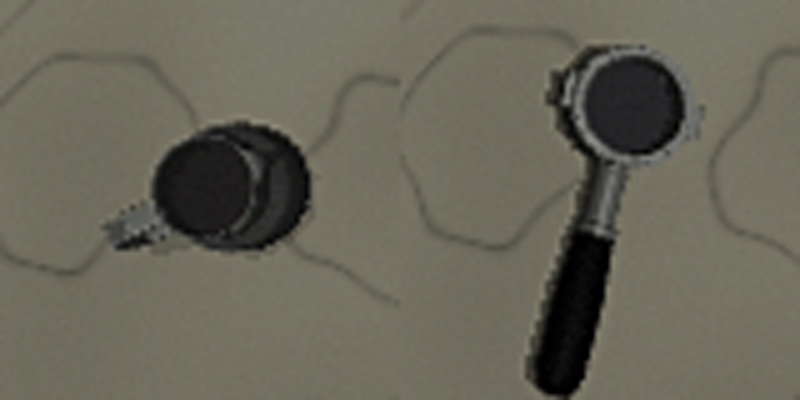

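```bash
python3 - <<'E'
from h import *
c=load("top0")
def o(u,v): return u/5+140,v/5+255
def o2(u,v): return (u-400)/5+405,v/5+255
def k(u,v): return u/7+255,v/7+197
j=atz(c,*o(207,187),.092);hd=atz(c,*o(128,228),.08);b=atz(c,*o(240,187),.046);print("jug",j,hd,np.degrees(np.arctan2(*(hd-j)[1::-1])))
ph=atz(c,*o2(632,104),.0285);n=atz(c,*o2(602,195),.0145);e=atz(c,*o2(557,385),.0145);x=(e-ph);x[2]=0
print("pf",ph,n,e,np.degrees(np.arctan2(x[1],x[0])),np.linalg.norm(x),"mid",ph+x/np.linalg.norm(x)*.053)
cs=[atz(c,*k(*q),.058) for q in [(58,68),(725,75),(728,622),(42,615)]]
for q in cs: print(q.round(4))
print(np.mean(cs,0),[np.linalg.norm(cs[i]-cs[i-1]).round(4) for i in range(4)])
fl=atz(c,*k(500,227),.014);fm=atz(c,*k(508,220),.056)
print("jugpocket floor/mouth",fl,fm,"slot end",atz(c,*k(330,225),.014),atz(c,*k(320,220),.056))
print("pf pocket scoop", atz(c,*k(423,475),.036),"bowl",atz(c,*k(550,478),.036),"hend",atz(c,*k(122,470),.056))
E
```

```text
jug [0.43840515 0.36768904 0.092     ] [0.41685006 0.4145631  0.08      ] 114.69539480771844
pf [ 0.47182633 -0.38620325  0.0285    ] [ 0.42034856 -0.37018666  0.0145    ] [ 0.31316068 -0.33952987  0.0145    ] 163.60812738082242 0.16538801026763966 mid [ 0.42098057 -0.37124637  0.0285    ]
[0.6774 0.1474 0.058 ]
[ 0.6691 -0.1241  0.058 ]
[ 0.4477 -0.1193  0.058 ]
[0.4555 0.1549 0.058 ]
[0.56241453 0.01471148 0.058     ] [np.float64(0.222), np.float64(0.2716), np.float64(0.2214), np.float64(0.2743)]
jugpocket floor/mouth [ 0.6144171  -0.03157562  0.014     ] [ 0.61159854 -0.03469645  0.056     ] slot end [0.61664058 0.03953108 0.014     ] [0.61307894 0.04155949 0.056     ]
pf pocket scoop [0.50998149 0.00192412 0.036     ] bowl [ 0.50778462 -0.04988058  0.036     ] hend [0.51309835 0.12265084 0.056     ]
```

```bash
cat > go.py <<'E'
# usage: python3 go.py x y z yaw_of_tool_y(deg) [nrows]: prints what rows would go to the target from the present state
import sys,numpy as np
from bench import read_state
from scipy.spatial.transform import Rotation as R
s=read_state();p=np.array(s["ee_pos"]);r=R.from_quat(s["eef_rot"])
t=np.array([float(a) for a in sys.argv[1:4]]);ya=np.radians(float(sys.argv[4]))
y=np.array([np.cos(ya),np.sin(ya),0]);z=np.array([0,0,-1.]);T=R.from_matrix(np.stack([np.cross(y,z),y,z],1))
m=r.as_matrix();print("now",p.round(4),"ytool",np.degrees(np.arctan2(m[1,1],m[0,1])).round(2),"tilt",m[:2,2].round(4),"F",s["ft_force"].round(1),"w",round(s["width"],4),"t",round(s["time"],2))
print("world d",(t-p).round(4),"tool-frame shift/0.04",(r.inv().apply(t-p)/.04).round(3),"turn/120",((r.inv()*T).as_rotvec()/np.radians(120)).round(4))
n=int(sys.argv[5]) if len(sys.argv)>5 else 0
if n:
    rv=(r.inv()*T).as_rotvec()/n
    for i in range(n):
        ri=r*R.from_rotvec(rv*i);print([round(float(a),3) for a in list(ri.inv().apply((t-p)/n)/.04)+list(rv/np.radians(120))])
E
python3 -m inch '[[-0.89,-0.42,0,0,0,0],[-0.89,-0.42,0,0,0,0],[-0.89,-0.42,0,0,0,0],[-0.89,-0.42,0,0,0,0],[-0.89,-0.42,0,0,0,0]]' 1
python3 go.py .438 .368 .23 25 5
```

```text
time: 0.78
ee_pos: [0.3189, 0.4714, 0.2224]
eef_rot: [0.137, 0.991, -0.0, -0.0]
ft_force: [0.0, -0.1, 0.7]
width: 0.0868
now [0.3189 0.4714 0.2224] ytool 74.26 tilt [-0.0002 -0.0002] F [ 0.  -0.1  0.7] w 0.0868 t 0.78
world d [ 0.1191 -0.1034  0.0076] tool-frame shift/0.04 [-3.567 -1.68  -0.191] turn/120 [-1.000e-04 -0.000e+00  4.105e-01]
[-0.713, -0.336, -0.038, -0.0, -0.0, 0.082]
[-0.76, -0.209, -0.038, -0.0, -0.0, 0.082]
[-0.785, -0.076, -0.038, -0.0, -0.0, 0.082]
[-0.786, 0.06, -0.038, -0.0, -0.0, 0.082]
[-0.764, 0.193, -0.038, -0.0, -0.0, 0.082]
```

Tracks well. I'll go on to above the jug.

```bash

python3 -m inch '[[-0.71,-0.34,0,0,0,0.082],[-0.76,-0.21,0,0,0,0.082],[-0.785,-0.08,0,0,0,0.082],[-0.785,0.06,0,0,0,0.082],[-0.76,0.19,0,0,0,0.082]]'
python3 - <<'E'
from h import *
s,c=snap("w1","wrist");print(s["ee_pos"],s["eef_rot"])
E
python3 go.py .438 .368 .23 25
```

```text
time: 1.4
ee_pos: [0.4373, 0.3681, 0.2224]
eef_rot: [0.539, 0.842, -0.0, -0.0]
ft_force: [0.2, 0.8, 0.1]
width: 0.0873
[0.43730434 0.36806462 0.2223534 ] [ 5.39270784e-01  8.42132408e-01 -1.58671472e-04 -6.47807330e-05]
now [0.441  0.3642 0.2225] ytool 23.94 tilt [ 0.0016 -0.0016] F [ 2.5 -3.9 -0.3] w 0.0869 t 1.45
world d [-0.003   0.0038  0.0075] tool-frame shift/0.04 [ 0.115 -0.03  -0.189] turn/120 [ 0.0004  0.001  -0.0089]
```

View pics/w1.png

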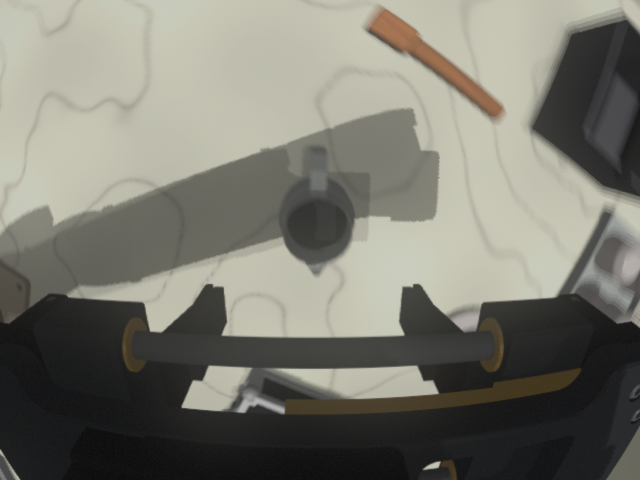

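The picture shows the jug at (317,222) with its handle upward at (317,155). It was taken while the arm was still moving, so I'll settle and retake it.

```bash

python3 -m inch '[[0,0,0,0,0,0],[0,0,0,0,0,0]]' >/dev/null
python3 - <<'E'
from h import *
s,c=snap("w2","wrist");print(s["ee_pos"],s["eef_rot"])
crop(c,317,200,120,140,5,"w2c")
P=w_cloud(c,s["ee_pos"],s["eef_rot"]);Q=P[120:290,260:380].reshape(-1,3);Q=Q[np.isfinite(Q[:,0])]
tab=Q[(Q[:,2]<.01)];print("table z",np.median(tab[:,2]),"max z",np.percentile(Q[:,2],[99,99.9,100]))
for z0,z1 in [(.084,.1),(.02,.075)]:
    q=Q[(Q[:,2]>z0)&(Q[:,2]<z1)];print(len(q),q.mean(0),q.min(0),q.max(0))
E
python3 go.py .438 .368 .23 25
```

```text
[0.43574911 0.36982062 0.22236427] [ 5.35593771e-01  8.44475697e-01 -7.02903394e-05 -3.24974474e-04]
table z -0.0010287446832840108 max z [0.09131656 0.09240057 0.0934863 ]
877 [0.4383338  0.36909311 0.08914757] [0.40814817 0.33623873 0.08400129] [0.46576281 0.41659221 0.0934863 ]
4078 [0.43521549 0.37421446 0.05674276] [0.40076151 0.33589581 0.02002541] [0.47175064 0.43463119 0.07498236]
now [0.4357 0.3699 0.2224] ytool 25.23 tilt [-0.0005  0.0003] F [-0.5  0.2  0.6] w 0.0871 t 1.75
world d [ 0.0023 -0.0019  0.0076] tool-frame shift/0.04 [-0.067  0.031 -0.189] turn/120 [-0.0002 -0.0002  0.0019]
```

View pics/w2c.png

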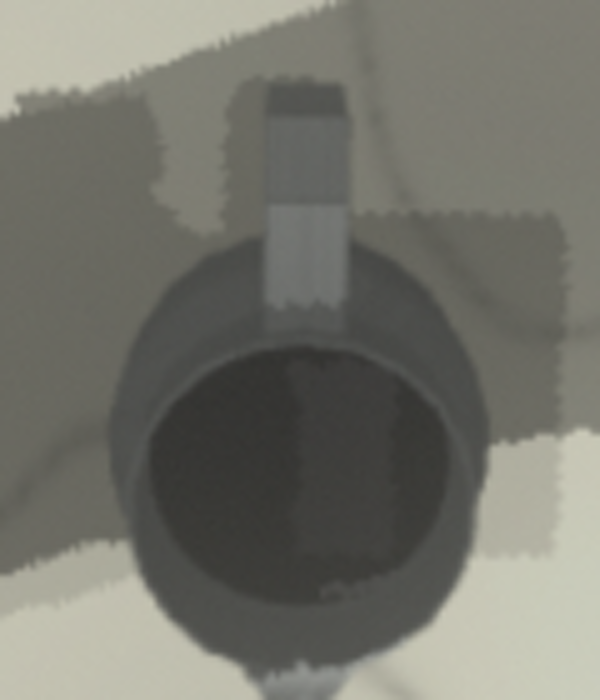

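```bash

python3 - <<'E'
from h import *
from scipy.optimize import least_squares
c=load("w2");f=lambda u,v,z:w_atz(c,c["pos"],c["quat"],u/5+257,v/5+130,z)
pts=np.array([f(u,v,.092) for u,v in [(147,455),(450,455),(300,346),(300,606),(200,378),(400,380),(185,558),(415,562)]])[:,:2]
r=least_squares(lambda q:np.hypot(pts[:,0]-q[0],pts[:,1]-q[1])-q[2],[.44,.37,.029]);print("rim",r.x,"res",r.fun.round(4))
a=f(266,205,.085);b=f(348,205,.085);m=(a+b)/2;d=m[:2]-r.x[:2];print("handle",m,np.linalg.norm(a-b),np.linalg.norm(d),np.degrees(np.arctan2(d[1],d[0])))
e=f(299,668,.09);d=r.x[:2]-e[:2];print("spout",e,np.degrees(np.arctan2(d[1],d[0])))
# cloud: rim ring top
P=w_cloud(c,c["pos"],c["quat"]);Q=P[120:290,260:380].reshape(-1,3);q=Q[(Q[:,2]>.09)&(Q[:,2]<.1)]
k=np.hypot(q[:,0]-.438,q[:,1]-.368)<.036;q=q[k]
r2=least_squares(lambda p:np.hypot(q[:,0]-p[0],q[:,1]-p[1])-p[2],[.438,.368,.029],loss="soft_l1",f_scale=.002);print("cloud rim",r2.x,len(q))
# handle points: centroid direction
q=Q[(Q[:,2]>.03)&(Q[:,2]<.1)&(np.hypot(Q[:,0]-r.x[0],Q[:,1]-r.x[1])>.045)]
d=q[:,:2]-r.x[:2];print("handle cloud",np.degrees(np.arctan2(d[:,1].mean(),d[:,0].mean())),len(q))
E
```

```text
rim [0.43468894 0.37620598 0.02325931] res [ 0.0018  0.0014 -0.0014 -0.0015 -0.0002 -0.0004 -0.0001  0.0004]
handle [0.41710195 0.41622994 0.085     ] 0.013169359768123012 0.04371750090744136 113.72123039088724
spout [0.44896614 0.34594354 0.09      ] 115.2569909507676
cloud rim [0.4373491  0.37040643 0.02870401] 487
handle cloud 114.32238685440366 379
```

```bash
python3 go.py .4375 .3700 .065 24.3
```

```text
now [0.4357 0.3699 0.2224] ytool 25.23 tilt [-0.0005  0.0003] F [-0.5  0.2  0.6] w 0.0871 t 1.75
world d [ 1.800e-03  1.000e-04 -1.574e-01] tool-frame shift/0.04 [-0.018  0.042  3.936] turn/120 [-0.0002 -0.0002  0.0078]
```

```bash
python3 -m inch '[[-0.02,0.04,0.5,0,0,0.008],[0,0,1,0,0,0],[0,0,1,0,0,0],[0,0,1,0,0,0],[0,0,0.43,0,0,0]]'; python3 -m inch '[[0,0,0,0,0,0]]'; python3 - <<'E'
from h import *
s,c=snap("w3","wrist");print(s["ee_pos"],s["ft_force"],s["width"])
E
python3 go.py .4375 .3700 .065 24.3
```

```text
time: 2.38
ee_pos: [0.4369, 0.3688, 0.0633]
eef_rot: [0.543, 0.84, -0.001, -0.0]
ft_force: [-0.1, -1.2, -0.6]
width: 0.087
time: 2.5
ee_pos: [0.4379, 0.369, 0.0649]
eef_rot: [0.543, 0.839, -0.001, -0.0]
ft_force: [0.6, 0.4, 0.3]
width: 0.0874
[0.43787611 0.36901105 0.06492974] [0.60719888 0.44924696 0.31246424] 0.08739623940176001
now [0.4386 0.3695 0.0662] ytool 24.14 tilt [0.0004 0.0006] F [0.9 0.7 1.3] w 0.0871 t 2.55
world d [-0.0011  0.0005 -0.0012] tool-frame shift/0.04 [ 0.023 -0.02   0.029] turn/120 [ 0.0003 -0.0002 -0.0013]
```

View pics/w3.png

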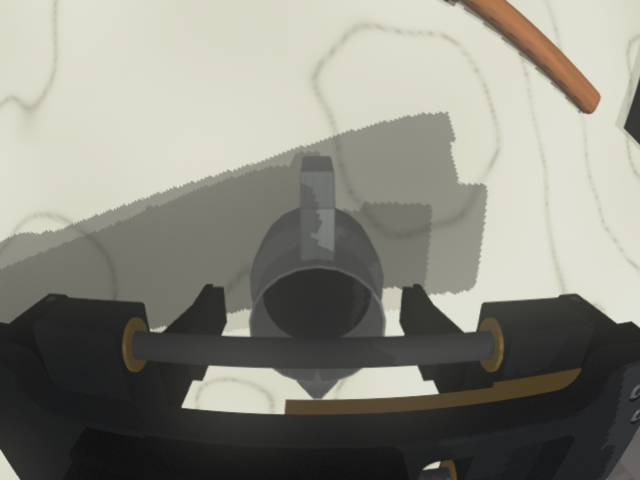

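Jug centred between the fingers: neck edges at columns 262 and 378, finger edges at 224 and 402. I'll shift about 2 mm and close.

```bash
python3 -m inch '[[0,0.05,0,0,0,0],[0,0,0,0,0,0],[0,0,0,0,0,0],[0,0,0,0,0,0],[0,0,0,0,0,0]]' -1 20;python3 -m inch '[[0,0,0,0,0,0],[0,0,0,0,0,0]]' -1 45;  python3 go.py .4375 .3700 .065 24.3
```

```text
time: 3.18
ee_pos: [0.4403, 0.3698, 0.0657]
eef_rot: [0.544, 0.839, 0.0, -0.0]
ft_force: [-1.8, -0.7, 3.6]
width: 0.0583
time: 3.42
ee_pos: [0.4404, 0.3698, 0.0657]
eef_rot: [0.544, 0.839, 0.0, -0.0]
ft_force: [-2.0, -0.9, 5.9]
width: 0.0579
now [0.4404 0.3698 0.0657] ytool 24.1 tilt [0.0002 0.0004] F [-2.  -0.9  5.9] w 0.0579 t 3.42
world d [-0.0029  0.0002 -0.0007] tool-frame shift/0.04 [ 0.033 -0.064  0.017] turn/120 [ 0.0001 -0.0001 -0.0017]
```

Gripped at 58 mm width. Lifting.

```bash
python3 -m inch '[[0,0,-0.5,0,0,0],[0,0,-1,0,0,0],[0,0,-1,0,0,0],[0,0,-1,0,0,0],[0,0,-1,0,0,0]]' -1 45;  python3 go.py .57 -.11 .29 -1.7 13
```

```text
time: 4.05
ee_pos: [0.4401, 0.3693, 0.246]
eef_rot: [0.544, 0.839, -0.0, -0.0]
ft_force: [-0.0, 0.0, -1.5]
width: 0.0576
now [0.4401 0.3693 0.246 ] ytool 24.09 tilt [-0.0005 -0.0007] F [-0.   0.  -1.5] w 0.0576 t 4.05
world d [ 0.1299 -0.4793  0.044 ] tool-frame shift/0.04 [-12.266  -1.928  -1.093] turn/120 [-0.0003  0.0003  0.215 ]
[-0.944, -0.148, -0.084, -0.0, 0.0, 0.017]
[-0.948, -0.116, -0.084, -0.0, 0.0, 0.017]
[-0.952, -0.083, -0.084, -0.0, 0.0, 0.017]
[-0.954, -0.05, -0.084, -0.0, 0.0, 0.017]
[-0.955, -0.017, -0.084, -0.0, 0.0, 0.017]
[-0.955, 0.016, -0.084, -0.0, 0.0, 0.017]
[-0.954, 0.05, -0.084, -0.0, 0.0, 0.017]
[-0.952, 0.083, -0.084, -0.0, 0.0, 0.017]
[-0.948, 0.115, -0.084, -0.0, 0.0, 0.017]
[-0.944, 0.148, -0.084, -0.0, 0.0, 0.017]
[-0.938, 0.181, -0.084, -0.0, 0.0, 0.017]
[-0.931, 0.213, -0.085, -0.0, 0.0, 0.017]
[-0.923, 0.245, -0.085, -0.0, 0.0, 0.017]
```

```bash
python3 -m inch '[[-0.94,-0.15,-0.08,0,0,0.017],[-0.95,-0.12,-0.08,0,0,0.017],[-0.95,-0.08,-0.08,0,0,0.017],[-0.95,-0.05,-0.08,0,0,0.017],[-0.95,-0.02,-0.08,0,0,0.017]]' >/dev/null
python3 -m inch '[[-0.95,0.02,-0.08,0,0,0.017],[-0.95,0.05,-0.08,0,0,0.017],[-0.95,0.08,-0.08,0,0,0.017],[-0.95,0.115,-0.08,0,0,0.017],[-0.94,0.15,-0.08,0,0,0.017]]' >/dev/null
python3 go.py .57 -.11 .29 -1.7 3
```

```text
now [ 0.5381 -0.0016  0.2773] ytool 3.51 tilt [-0.0003  0.0002] F [ 0.4  0.5 -2.8] w 0.0579 t 5.3
world d [ 0.0319 -0.1084  0.0127] tool-frame shift/0.04 [-2.754  0.631 -0.319] turn/120 [-0.0001 -0.0001  0.0434]
[-0.918, 0.21, -0.106, -0.0, -0.0, 0.014]
[-0.911, 0.238, -0.106, -0.0, -0.0, 0.014]
[-0.904, 0.266, -0.106, -0.0, -0.0, 0.014]
```

```bash
python3 -m inch '[[-0.92,0.21,-0.1,0,0,0.014],[-0.91,0.24,-0.1,0,0,0.014],[-0.9,0.26,-0.1,0,0,0.014],[0,0,0,0,0,0],[0,0,0,0,0,0]]'
python3 - <<'E'
from h import *
s,c=snap("w4","wrist");print(s["ee_pos"],s["eef_rot"])
crop(c,340,140,360,280,2.2,"w4c")
E
```

```text
time: 5.92
ee_pos: [0.57, -0.1072, 0.2889]
eef_rot: [0.716, 0.698, -0.0, -0.0]
ft_force: [-0.3, 0.9, -1.0]
width: 0.0576
[ 0.56998307 -0.10718502  0.28894492] [ 7.15620728e-01  6.98488925e-01 -1.00056149e-04 -4.29948210e-04]
```

View pics/w4.png

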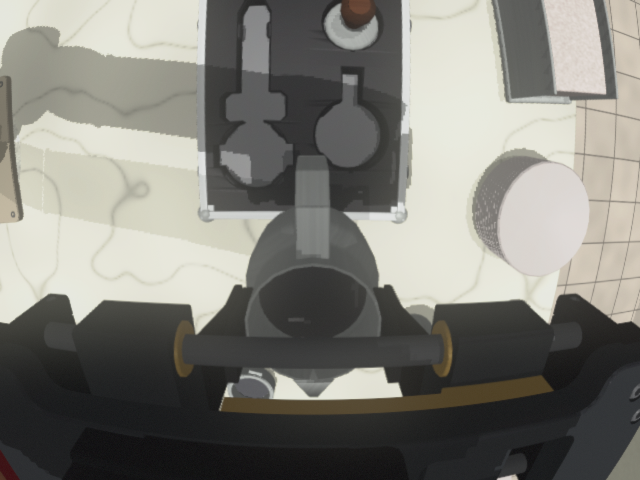

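View pics/w4c.png

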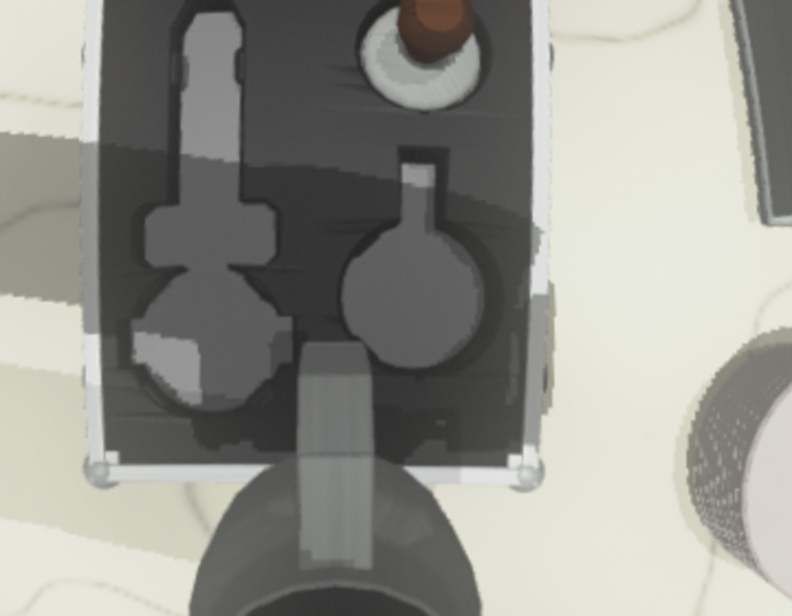

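```bash

python3 - <<'E'
from h import *
c=load("w4")
im=c["img"][55:180,290:410,::-1].astype(float);im=np.clip(im*2.2,0,255).astype(np.uint8);im=cv2.resize(im,None,fx=4.8,fy=4.8,interpolation=cv2.INTER_CUBIC)
cv2.imwrite("pics/w4d.png",im)
im=c["img"][0:195,195:315,::-1].astype(float);im=np.clip(im*2.2,0,255).astype(np.uint8);im=cv2.resize(im,None,fx=3,fy=3,interpolation=cv2.INTER_CUBIC)
cv2.imwrite("pics/w4e.png",im)
E
```

```text
(no output)
```

View pics/w4d.png

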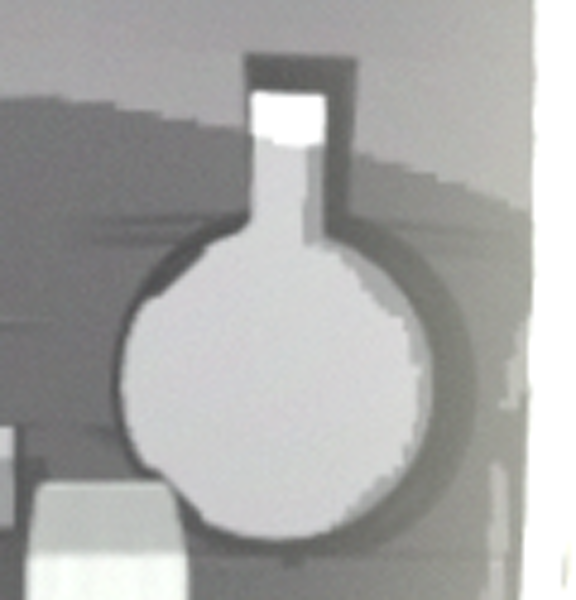

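View pics/w4e.png

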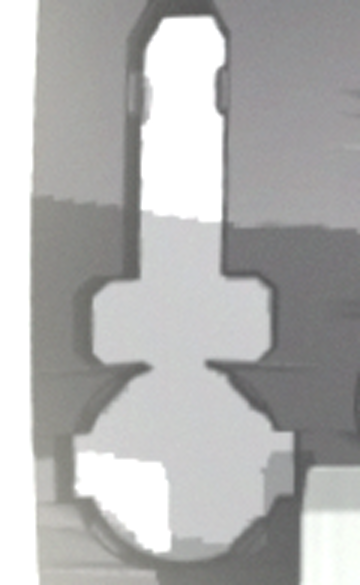

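```bash

python3 - <<'E'
from h import *
from scipy.optimize import least_squares
c=load("w4");f=lambda u,v,z:w_atz(c,c["pos"],c["quat"],u/4.8+290-.4,v/4.8+55-.4,z)
P=w_cloud(c,c["pos"],c["quat"])
print("foam z",np.nanmedian(P[80:100,292:330,2]),"floor z",np.nanmedian(P[120:150,330:365,2]))
pts=np.array([f(u,v,.056) for u,v in [(475,380),(455,298),(115,385),(130,310),(275,548),(450,470),(410,250)]])[:,:2]
r=least_squares(lambda q:np.hypot(pts[:,0]-q[0],pts[:,1]-q[1])-q[2],[.61,-.03,.038]);print("mouth",r.x,"res",(r.fun*1e3).round(1))
# pocket bottom/floor: right-hand & bottom boundary
e=[f(u,v,.056) for u,v in [(245,55),(357,55),(248,212),(347,220)]]
print("slot",np.round(e,4));m=(e[0]+e[1])/2;d=m[:2]-r.x[:2];print(np.linalg.norm(d),np.degrees(np.arctan2(d[1],d[0])),"width",np.linalg.norm(e[0]-e[1]))
g=lambda u,v,z:w_atz(c,c["pos"],c["quat"],u/2.2+160,v/2.2,z)
a=[g(85,470,.058),g(543,472,.058)]  # outer near corners
print("corners",np.round(a,4),np.linalg.norm(a[0]-a[1]),"yaw",np.degrees(np.arctan2(*(a[1]-a[0])[1::-1])))
l=[g(84,10,.058),g(86,320,.058)];q=[g(552,10,.058),g(545,300,.058)]
for s in (l,q): print("edge yaw",np.degrees(np.arctan2(*(s[0]-s[1])[1::-1])),np.round(s,4))
E
```

```text
foam z 0.05485289413119249 floor z 0.012860477532329356
mouth [ 0.61090188 -0.02875601  0.03920355] res [ 0.5  0.4  0.6  0.1 -0.9  0.5 -1.1]
slot [[0.601  0.0433 0.056 ]
 [0.6255 0.0436 0.056 ]
 [0.6009 0.008  0.056 ]
 [0.6224 0.0062 0.056 ]]
0.07224302500230584 88.13230077220528 width 0.024454093678761064
corners [[ 0.4409 -0.1103  0.058 ]
 [ 0.672  -0.1173  0.058 ]] 0.23119297181299645 yaw -1.7226150102803075
edge yaw 89.01484918212529 [[ 0.4505  0.1246  0.058 ]
 [ 0.4478 -0.0348  0.058 ]]
edge yaw 87.07235028905646 [[ 0.6787  0.1165  0.058 ]
 [ 0.6711 -0.0315  0.058 ]]
```

```bash

python3 - <<'E'
from h import *
from scipy.optimize import least_squares
c=load("w4");crop(c,314,270,180,250,2.3,"w4f")
P=w_cloud(c,c["pos"],c["quat"]);rot=R.from_quat(c["quat"])
T=rot.inv().apply(P.reshape(-1,3)-c["pos"]).reshape(P.shape)
Q=T[150:400,225:400].reshape(-1,3);Q=Q[np.isfinite(Q[:,0])]
Q=Q[(np.abs(Q[:,1])<.045)&(Q[:,2]<.07)&(Q[:,0]>-.06)&(Q[:,0]<.09)]
h,e=np.histogram(Q[:,2],bins=np.arange(-.06,.07,.004));print(list(zip(e.round(3),h)))
hd=Q[(Q[:,0]>.042)&(Q[:,2]<.06)];print("handle",len(hd),hd.mean(0),hd.min(0),hd.max(0))
rim=Q[Q[:,2]<-.0225];print("rim",rim.min(0),rim.max(0),len(rim))
# belly silhouettes at z tool 0.0..0.03
for z0 in (-.03,-.026,-.022,0.0,.01,.02,.03):
    q=Q[(abs(Q[:,2]-z0)<.002)&(np.hypot(Q[:,0],Q[:,1])>.02)&(np.hypot(Q[:,0],Q[:,1])<.04)]
    if len(q)>15:
        r=least_squares(lambda p:np.hypot(q[:,0]-p[0],q[:,1]-p[1])-p[2],[0,0,.03],loss="soft_l1",f_scale=.001);print(z0,len(q),r.x.round(4))
E
```

```text
[(np.float64(-0.06), np.int64(0)), (np.float64(-0.056), np.int64(0)), (np.float64(-0.052), np.int64(271)), (np.float64(-0.048), np.int64(200)), (np.float64(-0.044), np.int64(146)), (np.float64(-0.04), np.int64(175)), (np.float64(-0.036), np.int64(176)), (np.float64(-0.032), np.int64(196)), (np.float64(-0.028), np.int64(1864)), (np.float64(-0.024), np.int64(1020)), (np.float64(-0.02), np.int64(2641)), (np.float64(-0.016), np.int64(1140)), (np.float64(-0.012), np.int64(1002)), (np.float64(-0.008), np.int64(625)), (np.float64(-0.004), np.int64(630)), (np.float64(0.0), np.int64(507)), (np.float64(0.004), np.int64(4896)), (np.float64(0.008), np.int64(2596)), (np.float64(0.012), np.int64(652)), (np.float64(0.016), np.int64(559)), (np.float64(0.02), np.int64(337)), (np.float64(0.024), np.int64(189)), (np.float64(0.028), np.int64(141)), (np.float64(0.032), np.int64(114)), (np.float64(0.036), np.int64(109)), (np.float64(0.04), np.int64(78)), (np.float64(0.044), np.int64(81)), (np.float64(0.048), np.int64(79)), (np.float64(0.052), np.int64(59)), (np.float64(0.056), np.int64(38)), (np.float64(0.06), np.int64(0)), (np.float64(0.064), np.int64(0))]
handle 2558 [ 0.05626964 -0.00148905 -0.01137849] [ 0.04203318 -0.00878282 -0.01977914] [0.0694006  0.00554042 0.0223754 ]
rim [-0.03556002 -0.03845234 -0.09671855] [ 0.03348175  0.03510912 -0.02250443] 9124
-0.03 196 [ 0.0274 -0.0013  0.0376]
-0.026 1864 [ 0.0017 -0.0011  0.029 ]
-0.022 1017 [ 0.003  -0.0012  0.0285]
0.0 490 [ 0.0031 -0.0014  0.0285]
0.01 1227 [ 0.0072 -0.0016  0.0287]
0.02 461 [ 0.0029 -0.0016  0.035 ]
0.03 141 [ 0.003  -0.0017  0.035 ]
```

View pics/w4f.png

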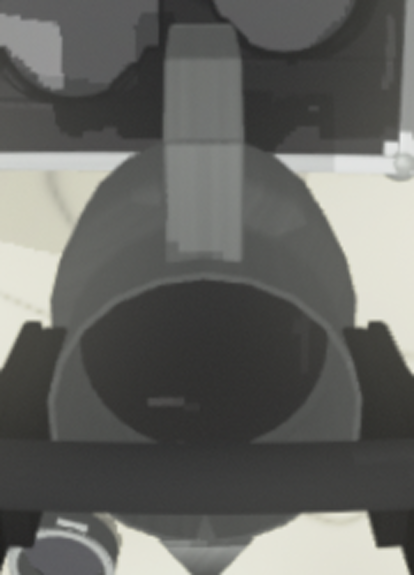

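```bash
python3 go.py .6122 -.0306 .16 -1.8 4
```

```text
now [ 0.5701 -0.1064  0.289 ] ytool -1.31 tilt [-0.0006  0.0007] F [-0.2  0.9 -2.1] w 0.058 t 5.97
world d [ 0.0421  0.0758 -0.129 ] tool-frame shift/0.04 [1.916 1.011 3.225] turn/120 [-0.0003 -0.0003  0.0041]
[0.479, 0.253, 0.806, -0.0, -0.0, 0.001]
[0.48, 0.252, 0.806, -0.0, -0.0, 0.001]
[0.48, 0.25, 0.806, -0.0, -0.0, 0.001]
[0.481, 0.249, 0.806, -0.0, -0.0, 0.001]
```

```bash
python3 -m inch '[[0.96,0.505,0,0,0,0.004],[0.96,0.505,0.4,0,0,0],[0,0,0.9,0,0,0],[0,0,0.9,0,0,0],[0,0,0.9,0,0,0]]'; python3 -m inch '[[0,0,0,0,0,0],[0,0,0,0,0,0]]'
python3 - <<'E'
from h import *
s,c=snap("w5","wrist");print(s["ee_pos"],s["eef_rot"])
snap("t5","top");crop(load("t5"),310,247,110,100,7,"t5c")
E
python3 go.py .6122 -.0306 .16 -1.8
```

```text
time: 6.6
ee_pos: [0.6126, -0.0297, 0.1641]
eef_rot: [0.718, 0.697, 0.0, -0.0]
ft_force: [0.3, 0.1, -1.9]
width: 0.0577
time: 6.85
ee_pos: [0.6136, -0.0307, 0.1669]
eef_rot: [0.718, 0.696, 0.001, 0.0]
ft_force: [0.5, -0.1, -1.2]
width: 0.0575
[ 0.61356068 -0.03066709  0.16690172] [7.18000838e-01 6.96041746e-01 7.26795679e-04 3.95039157e-04]
now [ 0.6139 -0.031   0.1672] ytool -1.8 tilt [0.0027 0.0005] F [-0.4 -0.  -2.2] w 0.0575 t 6.95
world d [-0.0017  0.0004 -0.0072] tool-frame shift/0.04 [ 0.008 -0.044  0.181] turn/120 [ 0.0013 -0.0003 -0.    ]
```

View pics/w5.png

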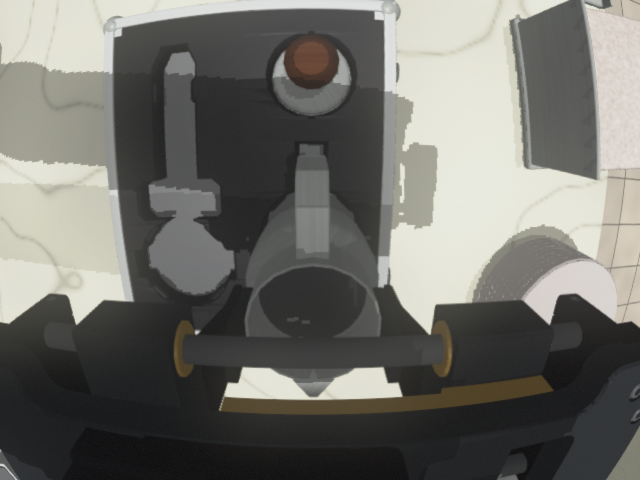

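View pics/t5c.png

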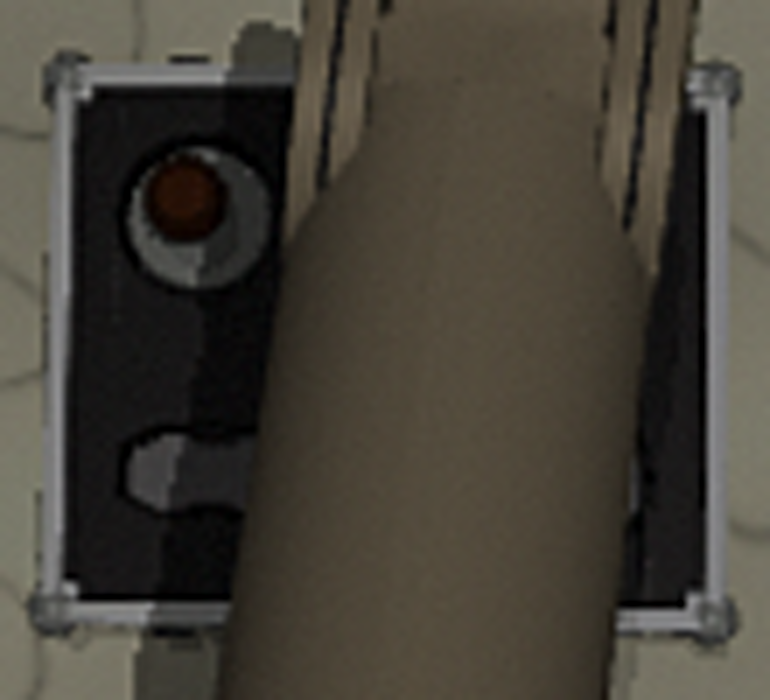

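```bash

python3 - <<'E'
from h import *
c=load("w5")
im=c["img"][130:260,255:385,::-1].astype(float);im=np.clip(im*2.2,0,255).astype(np.uint8);cv2.imwrite("pics/w5c.png",cv2.resize(im,None,fx=4.5,fy=4.5,interpolation=cv2.INTER_CUBIC))
im=c["img"][0:330,95:410,::-1].astype(float);im=np.clip(im*2,0,255).astype(np.uint8);cv2.imwrite("pics/w5d.png",cv2.resize(im,None,fx=1.8,fy=1.8,interpolation=cv2.INTER_CUBIC))
E
```

```text
(no output)
```

View pics/w5c.png

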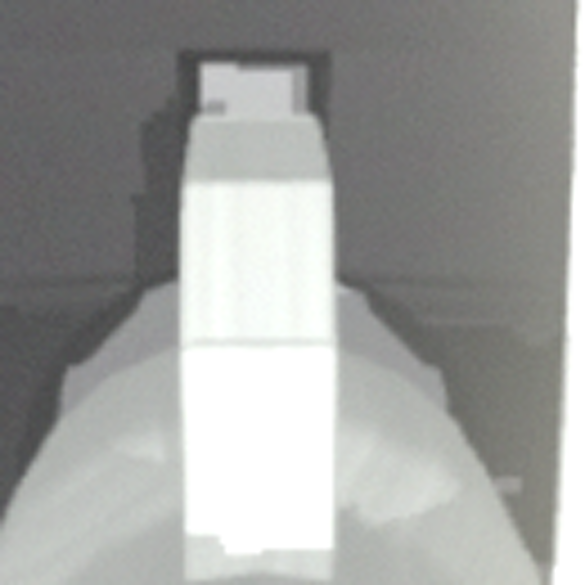

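View pics/w5d.png

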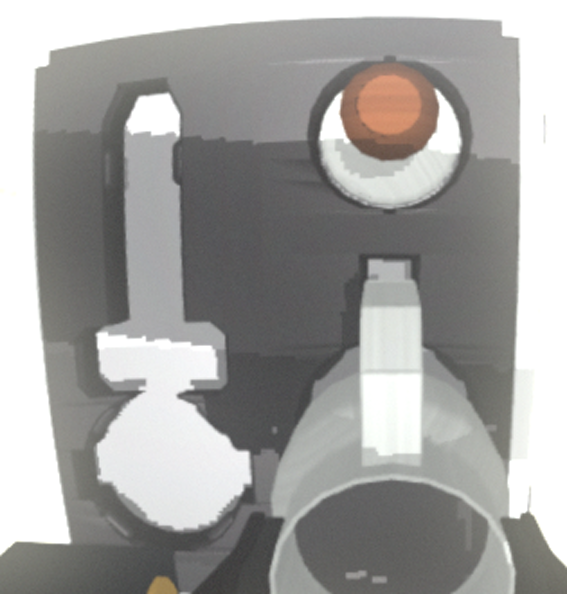

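```bash

python3 - <<'E'
from h import *
c=load("w5");f=lambda u,v,z:w_atz(c,c["pos"],c["quat"],u/4.5+255-.4,v/4.5+130-.4,z)
a,b=f(179,52,.056),f(331,52,.056);print("slot end",a,b,(a+b)/2,np.linalg.norm(a-b))
th=np.radians(88.2);m=(a+b)/2;pc=m-.0725*np.array([np.cos(th),np.sin(th),0]);print("pocket centre from slot",pc)
base=c["pos"][2]-.065
for (l,r,v,h) in [(182,334,345,.085),(183,333,182,.03)]:
    p,q=f(l,v,base+h),f(r,v,base+h);mm=(p+q)/2;print("handle",mm.round(4),np.linalg.norm(p-q).round(4),"axis if 68 out",(mm-.068*np.array([np.cos(th),np.sin(th),0])).round(4))
print("tcp",c["pos"])
P=w_cloud(c,c["pos"],c["quat"]);rot=R.from_quat(c["quat"]);T=rot.inv().apply(P.reshape(-1,3)-c["pos"]).reshape(P.shape)
Q=T[150:400,225:400].reshape(-1,3);Q=Q[np.isfinite(Q[:,0])]
hd=Q[(Q[:,0]>.042)&(Q[:,0]<.075)&(Q[:,2]<.045)&(abs(Q[:,1])<.02)];print("handle tool",hd.min(0),hd.max(0))
E
```

```text
slot end [0.601488   0.04382748 0.056     ] [0.62591514 0.04304283 0.056     ] [0.61370157 0.04343516 0.056     ] 0.02443974188889648
pocket centre from slot [ 0.61142429 -0.02902907  0.056     ]
handle [0.6137 0.022  0.1869] 0.0131 axis if 68 out [ 0.6116 -0.046   0.1869]
handle [0.6139 0.0302 0.1319] 0.0176 axis if 68 out [ 0.6118 -0.0377  0.1319]
tcp [ 0.61356068 -0.03066709  0.16690172]
handle tool [ 0.04202455 -0.00889245 -0.01999143] [0.06940174 0.00552781 0.02249731]
```

```bash
python3 go.py .6126 -.0306 .122 -1.8
python3 -m inch '[[0.01,-0.03,0.35,0.0013,0,0],[0,0,0.4,0,0,0],[0,0,0.4,0,0,0],[0,0,0,0,0,0]]'; python3 go.py .6126 -.0306 .112 -1.8
```

```text
now [ 0.6139 -0.031   0.1672] ytool -1.8 tilt [0.0027 0.0005] F [-0.4 -0.  -2.2] w 0.0575 t 6.95
world d [-0.0013  0.0004 -0.0452] tool-frame shift/0.04 [ 0.008 -0.036  1.131] turn/120 [ 0.0013 -0.0003 -0.    ]
time: 7.45
ee_pos: [0.6105, -0.0306, 0.1173]
eef_rot: [0.718, 0.696, -0.002, -0.002]
ft_force: [-0.4, 0.2, -1.8]
width: 0.0578
now [ 0.6105 -0.0306  0.1173] ytool -1.83 tilt [-0.006  -0.0002] F [-0.4  0.2 -1.8] w 0.0578 t 7.45
world d [ 0.0021  0.     -0.0053] tool-frame shift/0.04 [0.003 0.052 0.132] turn/120 [-0.0029  0.0002 -0.0002]
```

```bash
python3 -m inch '[[0,0,0,0,0,0],[0,0,0,0,0,0]]'; python3 go.py .6126 -.0306 .112 -1.8; python3 -m inch '[[0,0,0,0,0,0]]'>/dev/null;python3 go.py .6126 -.0306 .112 -1.8
```

```text
time: 7.7
ee_pos: [0.6121, -0.0308, 0.1199]
eef_rot: [0.718, 0.696, -0.001, -0.001]
ft_force: [-0.0, 0.2, -2.1]
width: 0.058
now [ 0.6121 -0.0308  0.1199] ytool -1.83 tilt [-0.0017  0.0002] F [-0.   0.2 -2.1] w 0.058 t 7.7
world d [ 0.0005  0.0002 -0.0079] tool-frame shift/0.04 [0.005 0.012 0.198] turn/120 [-0.0008 -0.0001 -0.0003]
now [ 0.612  -0.0307  0.1198] ytool -1.83 tilt [-0.002   0.0003] F [ 0.5  0.1 -2. ] w 0.0582 t 7.83
world d [ 0.0006  0.0001 -0.0078] tool-frame shift/0.04 [0.004 0.016 0.194] turn/120 [-0.001  -0.0001 -0.0002]
```

```bash
python3 -m inch '[[0,0.012,0.1,-0.001,0,0],[0,0,0.1,0,0,0],[0,0,0.1,0,0,0],[0,0,0,0,0,0]]'; python3 go.py .6126 -.0306 .10 -1.8;  python3 - <<'E'
from h import *
s,c=snap("w6","wrist")
im=c["img"][100:400,180:450,::-1].astype(float);im=np.clip(im*2,0,255).astype(np.uint8);cv2.imwrite("pics/w6c.png",cv2.resize(im,None,fx=2,fy=2,interpolation=cv2.INTER_CUBIC))
E
```

```text
time: 8.32
ee_pos: [0.6121, -0.0309, 0.107]
eef_rot: [0.718, 0.696, -0.0, -0.0]
ft_force: [0.7, -0.6, -1.4]
width: 0.0579
now [ 0.6121 -0.0309  0.107 ] ytool -1.83 tilt [-0.0009 -0.0001] F [ 0.7 -0.6 -1.4] w 0.0579 t 8.32
world d [ 0.0005  0.0003 -0.007 ] tool-frame shift/0.04 [0.007 0.013 0.174] turn/120 [-0.0004  0.0001 -0.0003]
```

View pics/w6c.png

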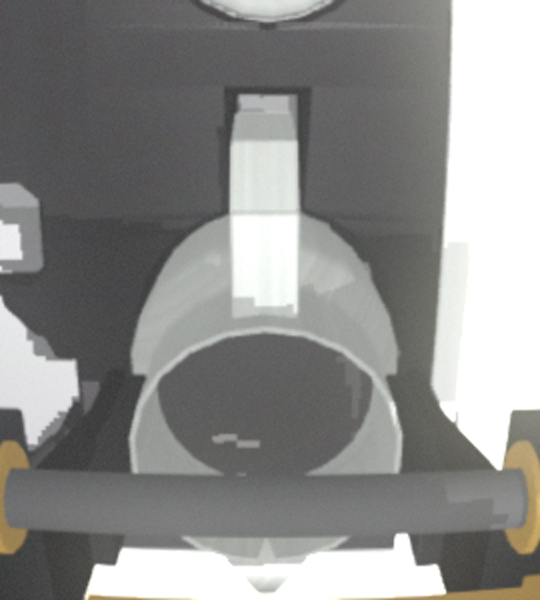

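The jug is 14 mm into the pocket with no contact force, and its handle sits within the slot. Pressing down now.

```bash
python3 -m inch '[[0,0.013,0.12,0,0,0],[0,0,0.12,0,0,0],[0,0,0.12,0,0,0]]' -1 60; python3 -m inch '[[0,0,0.1,0,0,0],[0,0,0.1,0,0,0]]'; python3 go.py .6126 -.0306 .079 -1.8
```

```text
time: 8.75
ee_pos: [0.613, -0.0314, 0.093]
eef_rot: [0.718, 0.696, -0.0, 0.0]
ft_force: [-0.6, -2.3, 2.5]
width: 0.0574
time: 9.0
ee_pos: [0.6128, -0.0312, 0.0848]
eef_rot: [0.718, 0.696, -0.0, 0.0]
ft_force: [-0.2, -3.0, 2.1]
width: 0.0575
now [ 0.6128 -0.0312  0.0848] ytool -1.84 tilt [-0.0002 -0.0003] F [-0.2 -3.   2.1] w 0.0575 t 9.0
world d [-0.0002  0.0006 -0.0058] tool-frame shift/0.04 [ 0.014 -0.006  0.145] turn/120 [-0.0001  0.0002 -0.0004]
```

```bash
python3 -m inch '[[0.012,0,0.06,0,0,0],[0,0,0.06,0,0,0]]'; python3 -m inch '[[0,0,0.05,0,0,0],[0,0,0,0,0,0]]';python3 -m inch '[[0,0,0.05,0,0,0],[0,0,0,0,0,0]]'; python3 go.py .6126 -.0306 .079 -1.8
```

```text
time: 9.25
ee_pos: [0.6127, -0.0307, 0.08]
eef_rot: [0.718, 0.696, -0.0, -0.0]
ft_force: [1.0, -5.2, 2.5]
width: 0.0573
time: 9.5
ee_pos: [0.6128, -0.0311, 0.0797]
eef_rot: [0.719, 0.695, -0.0, -0.0]
ft_force: [-7.3, -4.8, 17.3]
width: 0.0577
time: 9.75
ee_pos: [0.6128, -0.0313, 0.0795]
eef_rot: [0.719, 0.695, 0.0, -0.0]
ft_force: [-15.4, -4.9, 35.2]
width: 0.0577
now [ 0.6128 -0.0313  0.0795] ytool -1.89 tilt [-0.      0.0008] F [-15.4  -4.9  35.2] w 0.0577 t 9.75
world d [-0.0002  0.0007 -0.0005] tool-frame shift/0.04 [ 0.018 -0.005  0.012] turn/120 [-0.     -0.0004 -0.0007]
```

Hard stop at TCP z 0.0796, where the floor was predicted (0.079), with the force up to 35 N. I'll relax, release and look.

```bash
python3 -m inch '[[0,0,-0.07,0,0,0],[0,0,0,0,0,0]]'; python3 -m inch '[[0,0,0,0,0,0],[0,0,0,0,0,0],[0,0,0,0,0,0],[0,0,0,0,0,0]]' 1; python3 -m inch '[[0,0,-0.4,0,0,0],[0,0,-1,0,0,0],[-0.5,0,-1,0,0,0],[-1,0,-1,0,0,0],[-1,0,-1,0,0,0]]'; python3 -m inch '[[0,0,0,0,0,0],[0,0,0,0,0,0]]'
python3 - <<'E'
from h import *
s,c=snap("w7","wrist");print(s["ee_pos"]);crop(c,330,180,260,240,3,"w7c")
P=w_cloud(c,s["ee_pos"],s["eef_rot"])
Q=P.reshape(-1,3);Q=Q[np.isfinite(Q[:,0])]
near=np.hypot(Q[:,0]-.6115,Q[:,1]+.029)
rim=Q[(near<.04)&(Q[:,2]>.09)];print("rim z pct",np.percentile(rim[:,2],[50,90,98]),len(rim))
for k in range(8):
    a=np.arctan2(rim[:,1]+.029,rim[:,0]-.6115);q=rim[(a>-np.pi+k*np.pi/4)&(a<-np.pi+(k+1)*np.pi/4)];print(k*45-180,len(q),np.percentile(q[:,2],97).round(4) if len(q)>5 else None)
print("foam z",np.nanmedian(Q[(near>.05)&(near<.06)&(Q[:,1]<-.03)][:,2]))
E
```

```text
time: 10.0
ee_pos: [0.6127, -0.031, 0.0798]
eef_rot: [0.718, 0.696, -0.0, 0.0]
ft_force: [-3.7, -5.9, 10.3]
width: 0.0578
time: 10.5
ee_pos: [0.6126, -0.0298, 0.0787]
eef_rot: [0.718, 0.696, -0.0, -0.0]
ft_force: [0.2, 0.3, -0.2]
width: 0.0848
time: 11.12
ee_pos: [0.6095, -0.1312, 0.2577]
eef_rot: [0.718, 0.696, 0.0, 0.0]
ft_force: [0.4, 0.2, -0.3]
width: 0.087
time: 11.38
ee_pos: [0.6096, -0.1295, 0.2551]
eef_rot: [0.718, 0.696, 0.0, -0.0]
ft_force: [-0.8, 0.7, -0.4]
width: 0.0871
[ 0.60960134 -0.12950694  0.25508945]
rim z pct [0.10333431 0.10578072 0.10640914] 986
-180 76 0.1062
-135 157 0.1067
-90 108 0.1064
-45 62 0.1058
0 81 0.1062
45 213 0.1059
90 200 0.1055
135 89 0.106
foam z 0.05509808889779291
```

View pics/w7c.png

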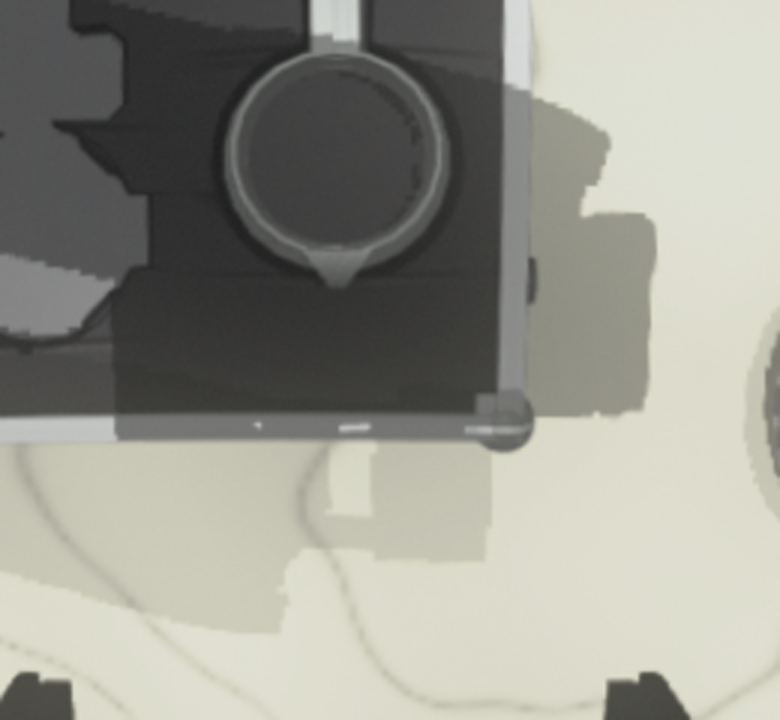

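The jug is fully home: rim at 0.106 all round and level, as expected. Next, the portafilter.

```bash
python3 go.py .425 -.372 .22 73.6 8; python3 - <<'E'
from h import *
c=load("w4")
E
```

```text
now [ 0.6095 -0.1288  0.2543] ytool -1.74 tilt [-0.0016  0.001 ] F [-0.5  0.4 -0.4] w 0.087 t 11.43
world d [-0.1845 -0.2432 -0.0343] tool-frame shift/0.04 [-6.219 -4.423  0.86 ] turn/120 [-4.000e-04 -9.000e-04 -6.279e-01]
[-0.777, -0.553, 0.107, -0.0, -0.0, -0.078]
[-0.676, -0.673, 0.108, -0.0, -0.0, -0.078]
[-0.557, -0.774, 0.108, -0.0, -0.0, -0.078]
[-0.423, -0.855, 0.108, -0.0, -0.0, -0.078]
[-0.277, -0.913, 0.108, -0.0, -0.0, -0.078]
[-0.124, -0.946, 0.108, -0.0, -0.0, -0.078]
[0.032, -0.953, 0.108, -0.0, -0.0, -0.078]
[0.188, -0.935, 0.107, -0.0, -0.0, -0.078]
```

```bash
python3 -m inch '[[-0.78,-0.55,0.1,0,0,-0.078],[-0.68,-0.67,0.1,0,0,-0.078],[-0.56,-0.77,0.1,0,0,-0.078],[-0.42,-0.855,0.1,0,0,-0.078],[-0.28,-0.91,0.1,0,0,-0.078]]' ; python3 go.py .425 -.372 .22 73.6 3
```

```text
time: 12.05
ee_pos: [0.4938, -0.2812, 0.2339]
eef_rot: [0.379, 0.925, 0.0, -0.001]
ft_force: [1.0, 0.3, -0.1]
width: 0.0874
now [ 0.4938 -0.2812  0.2339] ytool 45.42 tilt [-0.0021  0.0011] F [ 1.   0.3 -0.1] w 0.0874 t 12.05
world d [-0.0688 -0.0908 -0.0139] tool-frame shift/0.04 [-0.369 -2.822  0.349] turn/120 [-1.000e-04 -1.100e-03 -2.348e-01]
[-0.123, -0.941, 0.116, -0.0, -0.0, -0.078]
[0.032, -0.948, 0.116, -0.0, -0.0, -0.078]
[0.187, -0.93, 0.116, -0.0, -0.0, -0.078]
```

```bash
python3 -m inch '[[-0.12,-0.94,0.1,0,0,-0.078],[0.03,-0.945,0.1,0,0,-0.078],[0.19,-0.93,0.1,0,0,-0.078],[0,0,0,0,0,0],[0,0,0,0,0,0]]';python3 -m inch '[[0,0,0,0,0,0]]'
python3 - <<'E'
from h import *
s,c=snap("w8","wrist");print(s["ee_pos"],s["eef_rot"]);crop(c,317,200,180,260,2.3,"w8c")
E
```

```text
time: 12.68
ee_pos: [0.4257, -0.3704, 0.2224]
eef_rot: [0.147, 0.989, 0.001, -0.001]
ft_force: [0.9, 0.1, -0.3]
width: 0.0873
time: 12.8
ee_pos: [0.426, -0.3705, 0.2227]
eef_rot: [0.146, 0.989, 0.0, -0.0]
ft_force: [-0.1, 0.1, -0.2]
width: 0.0869
[ 0.42602651 -0.37046966  0.22270018] [ 1.46486999e-01  9.89212437e-01  2.76795960e-04 -4.87427272e-04]
```

View pics/w8.png

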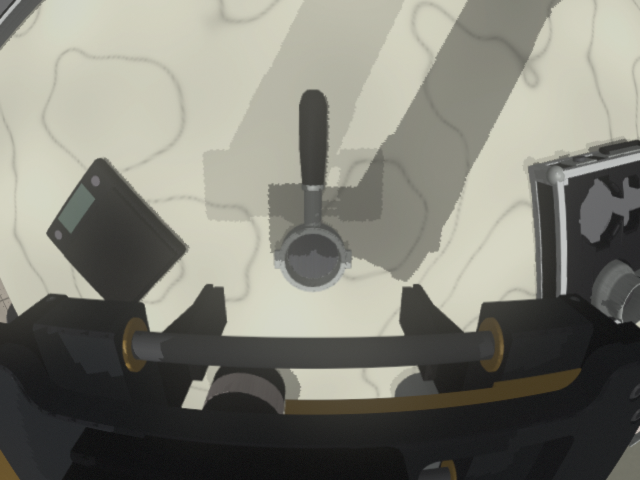

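View pics/w8c.png

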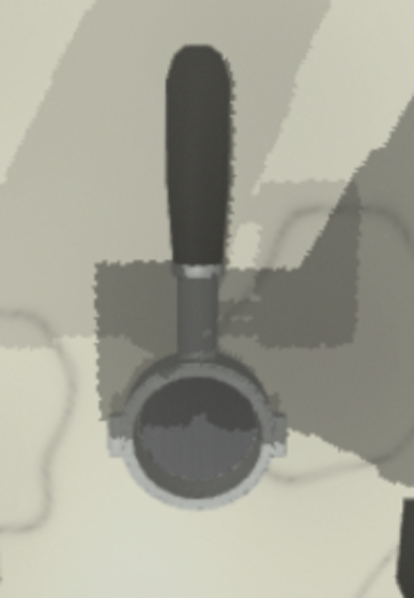

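```bash

python3 - <<'E'
from h import *
from scipy.optimize import least_squares
c=load("w8");f=lambda u,v,z:w_atz(c,c["pos"],c["quat"],u/2.3+227-.3,v/2.3+70-.3,z)
pts=np.array([f(u,v,.0285) for u,v in [(198,362),(198,510),(250,492),(146,492),(123,435),(272,435)]])[:,:2]
r=least_squares(lambda q:np.hypot(pts[:,0]-q[0],pts[:,1]-q[1])-q[2],[.47,-.38,.035]);print("rim",r.x,(r.fun*1e3).round(1))
pi=np.array([f(u,v,.0285) for u,v in [(134,437),(261,437),(198,378),(198,500)]])[:,:2]
ri=least_squares(lambda q:np.hypot(pi[:,0]-q[0],pi[:,1]-q[1])-q[2],[.47,-.38,.028]);print("inner",ri.x,(ri.fun*1e3).round(1))
e=f(198,44,.0145);n=f(197.5,300,.0145);h=f(199,120,.0145);j=f(198,264,.0145)
for p,nm in ((e,"end"),(n,"neck"),(h,"h"),(j,"handlestart")):
    d=p[:2]-r.x[:2];print(nm,p.round(4),np.linalg.norm(d).round(4),np.degrees(np.arctan2(d[1],d[0])).round(2))
P=w_cloud(c,c["pos"],c["quat"]);Q=P[80:300,260:370].reshape(-1,3);Q=Q[np.isfinite(Q[:,0])];print("table",np.median(Q[Q[:,2]<.004][:,2]))
q=Q[(Q[:,2]>.024)&(Q[:,2]<.04)&(np.hypot(Q[:,0]-r.x[0],Q[:,1]-r.x[1])<.045)];print("rim cloud",q.mean(0),len(q),np.percentile(q[:,2],[10,50,90]))
q=Q[(Q[:,2]>.012)&(np.hypot(Q[:,0]-r.x[0],Q[:,1]-r.x[1])>.075)];v=np.linalg.svd(q[:,:2]-q[:,:2].mean(0),full_matrices=False)[2][0];print("handle cloud",q.mean(0),q[:,2].max(),np.degrees(np.arctan2(v[1],v[0])))
E
```

```text
rim [ 0.46920441 -0.38489054  0.03416059] [ 1.1  0.2  0.6  0.4 -1.1 -1.2]
inner [ 0.46980435 -0.38514183  0.02843436] [-0.3 -0.3  0.3  0.3]
end [ 0.3053 -0.3351  0.0145] 0.1713 163.09
neck [ 0.412  -0.3676  0.0145] 0.0597 163.21
h [ 0.337  -0.3442  0.0145] 0.1383 162.9
handlestart [ 0.3968 -0.3628  0.0145] 0.0757 163.03
table -0.0011244444527649111
rim cloud [ 0.46848427 -0.38483966  0.02687215] 1393 [0.0250515  0.02706757 0.02824456]
handle cloud [ 0.35120079 -0.34944068  0.02311572] 0.028152765225185727 -16.833946450299383
```

```bash
python3 go.py .419 -.3700 .004 73.1
```

```text
now [ 0.4259 -0.3707  0.2228] ytool 73.14 tilt [-0.0008  0.0006] F [-0.4 -0.4  0.5] w 0.0871 t 12.85
world d [-0.0069  0.0007 -0.2188] tool-frame shift/0.04 [ 0.164 -0.034  5.469] turn/120 [ 0.0001 -0.0005  0.0004]
```

```bash
python3 -m inch '[[0.16,-0.03,0.6,0,-0.0005,0],[0,0,1,0,0,0],[0,0,1,0,0,0],[0,0,1,0,0,0],[0,0,0.6,0,0,0]]'; python3 -m inch '[[0,0,0.3,0,0,0],[0,0,0,0,0,0],[0,0,0,0,0,0]]'; python3 go.py .419 -.3700 .004 73.1;python3 - <<'E'
from h import *
s,c=snap("w9","wrist");print(s["ee_pos"],s["eef_rot"])
E
```

```text
time: 13.48
ee_pos: [0.4184, -0.3699, 0.053]
eef_rot: [0.147, 0.989, 0.0, -0.001]
ft_force: [0.7, -0.0, 0.1]
width: 0.0868
time: 13.85
ee_pos: [0.4191, -0.3717, 0.0441]
eef_rot: [0.147, 0.989, -0.0, 0.001]
ft_force: [0.6, 0.4, 0.8]
width: 0.0869
now [ 0.4191 -0.3717  0.0441] ytool 73.06 tilt [ 0.0017 -0.001 ] F [0.6 0.4 0.8] w 0.0869 t 13.85
world d [-0.0001  0.0017 -0.0401] tool-frame shift/0.04 [0.016 0.041 1.002] turn/120 [-0.0002  0.0009 -0.0003]
[ 0.4190705  -0.37172356  0.0440838 ] [ 1.47300306e-01  9.89091295e-01 -3.82509731e-04  9.40501413e-04]
```

View pics/w9.png

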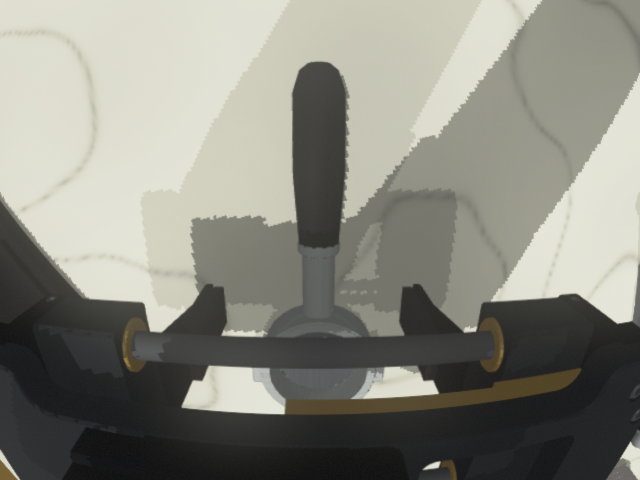

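The neck runs over rows 250–310 at column 318, between fingers centred at 313. Going down the last 40 mm.

```bash
python3 -m inch '[[0.016,0.04,0.4,0,0,0],[0,0,0.4,0,0,0],[0,0,0.18,0,0,0],[0,0,0,0,0,0],[0,0,0,0,0,0]]'; python3 go.py .419 -.3700 .004 73.1;python3 - <<'E'
from h import *
s,c=snap("w10","wrist");crop(c,316,270,200,200,3,"w10c")
E
```

```text
time: 14.52
ee_pos: [0.4184, -0.3699, 0.004]
eef_rot: [0.147, 0.989, -0.0, 0.0]
ft_force: [-0.2, 0.1, 1.1]
width: 0.0872
now [ 0.4184 -0.3699  0.004 ] ytool 73.05 tilt [ 0.0006 -0.0005] F [-0.2  0.1  1.1] w 0.0872 t 14.53
world d [ 0.0006 -0.0001 -0.    ] tool-frame shift/0.04 [-0.016  0.002  0.   ] turn/120 [-0.0001  0.0003 -0.0004]
```

View pics/w10c.png

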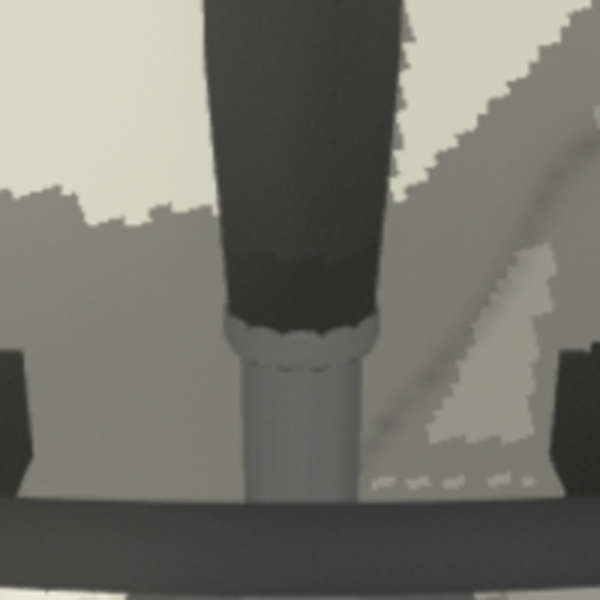

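```bash
python3 -m inch '[[0,0,0,0,0,0],[0,0,0,0,0,0],[0,0,0,0,0,0],[0,0,0,0,0,0],[0,0,0,0,0,0]]' -1 25; python3 -m inch '[[0,0,0,0,0,0],[0,0,0,0,0,0],[0,0,0,0,0,0]]' -1 55;  python3 - <<'E'
from h import *
s,c=snap("w11","wrist");print(s["ft_force"],s["width"])
E
```

```text
time: 15.2
ee_pos: [0.4182, -0.3696, 0.0038]
eef_rot: [0.147, 0.989, -0.0, 0.0]
ft_force: [0.1, -0.3, -0.2]
width: 0.0452
time: 15.58
ee_pos: [0.4184, -0.3694, 0.0038]
eef_rot: [0.147, 0.989, 0.0, 0.0]
ft_force: [0.0, 0.9, 0.9]
width: 0.0165
[0.00128065 0.89798091 0.87500087] 0.016520665735700987
```

View pics/w11.png

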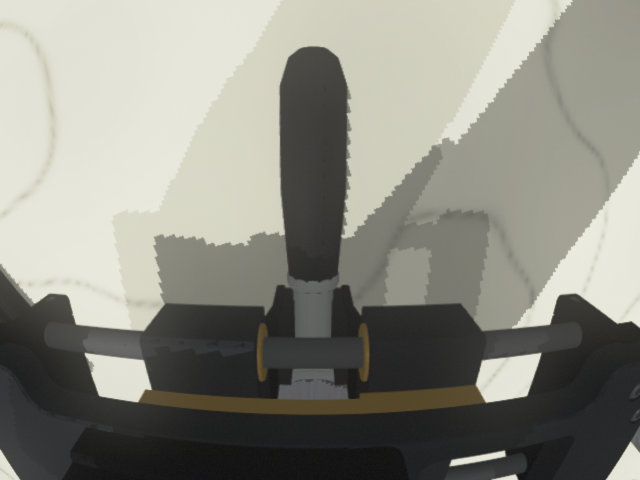

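```bash
python3 -m inch '[[0,0,0,0,0,0],[0,0,0,0,0,0]]'
```

```text
time: 15.88
ee_pos: [0.4184, -0.3695, 0.0038]
eef_rot: [0.147, 0.989, 0.0, 0.0]
ft_force: [0.2, 0.4, 1.3]
width: 0.0166
```

```bash
python3 -m inch '[[0,0,-0.25,0,0,0],[0,0,-0.25,0,0,0],[0,0,0,0,0,0],[0,0,0,0,0,0]]';  python3 - <<'E'
from h import *
s,c=snap("w12","wrist");print(s["ft_force"],s["torque"],s["width"])
snap("s12","side");crop(load("s12"),350,340,120,90,6,"s12c")
E
```

```text
time: 16.38
ee_pos: [0.4182, -0.3695, 0.0238]
eef_rot: [0.147, 0.989, -0.0, 0.0]
ft_force: [-0.3, -0.2, -3.3]
width: 0.0166
[-0.330385   -0.21287867 -3.33638056] [-0.03016369 -0.01352045  0.0393955 ] 0.016625759610403756
```

View pics/w12.png

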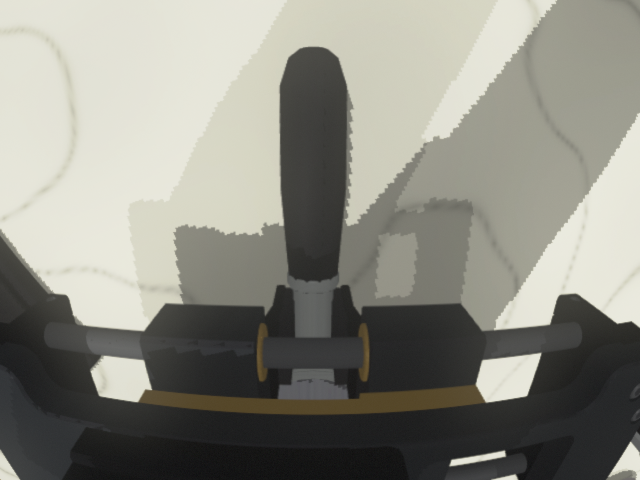

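View pics/s12c.png

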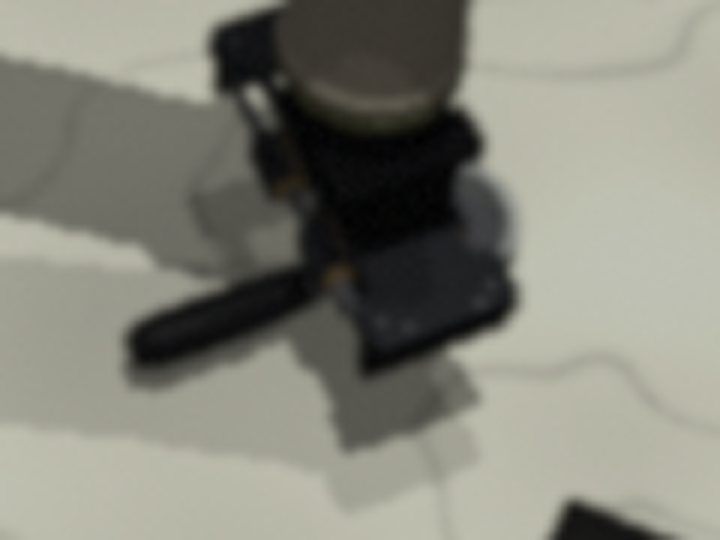

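```bash
python3 -m inch '[[0,0,-0.5,0,0,0],[0,0,-0.8,0,0,0],[0,0,-0.9,0,0,0],[0,0,-0.9,0,0,0],[0,0,-0.9,0,0,0]]' ; python3 - <<'E'
from h import *
c=load("w4");f=lambda u,v,z=.056:w_atz(c,c["pos"],c["quat"],u/3+195-.3,v/3-.3,z)
print("w4");
a,b=f(75,320),f(274,320);print("scoop L/R",a[:2].round(4),b[:2].round(4),((a+b)/2)[:2].round(4),np.linalg.norm(a-b).round(4))
t,bo=f(175,276),f(175,364);print("scoop far/near",t[:2].round(4),bo[:2].round(4),((t+bo)/2)[:2].round(4))
a,b=f(57,465),f(297,465);print("ears",a[:2].round(4),b[:2].round(4),((a+b)/2)[:2].round(4),np.linalg.norm(a-b).round(4))
t,bo=f(180,432),f(180,497);print("ear far/near",t[1].round(4),bo[1].round(4),((t+bo)/2)[:2].round(4))
a,b=f(127,200),f(225,200);print("handle",((a+b)/2)[:2].round(4),np.linalg.norm(a-b).round(4))
a,b=f(185,562),f(185,562,.036);print("bowl near edge",a[:2].round(4),b[:2].round(4))
for n in("w4","w7"):
  c=load(n);P=w_cloud(c,c["pos"],c["quat"]).reshape(-1,3);q=P[(abs(P[:,2]-.035)<.004)&(P[:,0]>.45)&(P[:,0]<.57)&(P[:,1]<.14)&(P[:,1]>-.11)]
  print(n,"floor pts",len(q),q.min(0),q.max(0))
  for y in (-.08,-.06,-.045,-.03,-.02,0,.01,.02,.04,.08,.1): 
    k=q[abs(q[:,1]-y)<.003]
    if len(k)>3: print(y,k[:,0].min().round(4),k[:,0].max().round(4),((k[:,0].min()+k[:,0].max())/2).round(4))
E
```

```text
time: 17.1
ee_pos: [0.4179, -0.3698, 0.1863]
eef_rot: [0.148, 0.989, -0.0, 0.001]
ft_force: [1.2, 0.7, -4.4]
width: 0.0166
w4
scoop L/R [0.4725 0.0058] [0.5432 0.0013] [0.5078 0.0035] 0.0709
scoop far/near [0.509  0.0189] [ 0.5079 -0.0126] [0.5085 0.0031]
ears [ 0.4631 -0.0461] [ 0.5497 -0.0504] [ 0.5064 -0.0483] 0.0867
ear far/near -0.0369 -0.0602 [ 0.5082 -0.0486]
handle [0.51   0.0466] 0.0348
bowl near edge [ 0.5082 -0.0837] [ 0.505  -0.0867]
w4 floor pts 7449 [ 0.46332894 -0.08694389  0.03194909] [0.5471147  0.12483511 0.03898499]
-0.08 0.4807 0.5254 0.503
-0.06 0.4642 0.5465 0.5053
-0.045 0.4638 0.5469 0.5054
-0.03 0.4725 0.5372 0.5049
-0.02 0.4825 0.5245 0.5035
0 0.473 0.5406 0.5068
0.01 0.4738 0.5409 0.5074
0.02 0.4769 0.5355 0.5062
0.04 0.4931 0.523 0.508
0.08 0.4939 0.5238 0.5088
0.1 0.4952 0.5229 0.5091
w7 floor pts 7509 [ 0.46273297 -0.08654387  0.03211948] [0.54583263 0.10467156 0.03899421]
-0.08 0.4811 0.5231 0.5021
-0.06 0.4629 0.544 0.5035
-0.045 0.4639 0.5458 0.5049
-0.03 0.4734 0.5367 0.5051
-0.02 0.4804 0.5248 0.5026
0 0.4732 0.5385 0.5058
0.01 0.473 0.5389 0.5059
0.02 0.4759 0.5372 0.5065
0.04 0.4931 0.5216 0.5074
0.08 0.4943 0.5225 0.5084
0.1 0.4946 0.52 0.5073
```

```bash
python3 go.py .42 -.04 .20 -1.8 10
```

```text
now [ 0.4179 -0.3698  0.1863] ytool 73.02 tilt [ 0.0012 -0.0007] F [ 1.2  0.7 -4.4] w 0.0166 t 17.1
world d [0.0021 0.3298 0.0137] tool-frame shift/0.04 [ 2.358  7.901 -0.348] turn/120 [3.000e-04 7.000e-04 6.235e-01]
[0.236, 0.79, -0.035, 0.0, 0.0, 0.062]
[0.337, 0.753, -0.035, 0.0, 0.0, 0.062]
[0.432, 0.702, -0.035, 0.0, 0.0, 0.062]
[0.52, 0.64, -0.035, 0.0, 0.0, 0.062]
[0.599, 0.567, -0.035, 0.0, 0.0, 0.062]
[0.667, 0.484, -0.035, 0.0, 0.0, 0.062]
[0.725, 0.393, -0.035, 0.0, 0.0, 0.062]
[0.77, 0.296, -0.035, 0.0, 0.0, 0.062]
[0.802, 0.193, -0.034, 0.0, 0.0, 0.062]
[0.82, 0.087, -0.034, 0.0, 0.0, 0.062]
```

```bash
python3 -m inch '[[0.24,0.79,-0.03,0,0,0.062],[0.34,0.75,-0.03,0,0,0.062],[0.43,0.7,-0.03,0,0,0.062],[0.52,0.64,-0.03,0,0,0.062],[0.6,0.57,-0.03,0,0,0.062]]' ; python3 -m inch '[[0.67,0.48,-0.03,0,0,0.062],[0.725,0.39,-0.03,0,0,0.062],[0.77,0.3,-0.03,0,0,0.062],[0.8,0.19,-0.03,0,0,0.062],[0.82,0.09,-0.03,0,0,0.062]]' ;python3 go.py .42 -.04 .17 -1.8
```

```text
time: 17.73
ee_pos: [0.4183, -0.2041, 0.191]
eef_rot: [0.457, 0.889, 0.0, 0.001]
ft_force: [0.1, -0.7, -4.0]
width: 0.0168
time: 18.35
ee_pos: [0.4184, -0.0393, 0.197]
eef_rot: [0.717, 0.697, 0.001, 0.001]
ft_force: [0.4, 0.2, -4.0]
width: 0.017
now [ 0.4184 -0.0393  0.197 ] ytool -1.65 tilt [ 0.0018 -0.0003] F [ 0.4  0.2 -4. ] w 0.017 t 18.35
world d [ 0.0016 -0.0007 -0.027 ] tool-frame shift/0.04 [-0.016  0.038  0.675] turn/120 [0.0009 0.0001 0.0012]
```

```bash
python3 -m inch '[[0,0.04,0.5,0.0009,0,0.001],[0,0,0,0,0,0],[0,0,0,0,0,0],[0,0,0,0,0,0]]' ;python3 - <<'E'
from h import *
s,c=snap("w13","wrist");print(s["ee_pos"],s["eef_rot"])
im=c["img"][0:330,240:570,::-1].astype(float);im=np.clip(im*1.6,0,255).astype(np.uint8);cv2.imwrite("pics/w13c.png",cv2.resize(im,None,fx=1.8,fy=1.8,interpolation=cv2.INTER_CUBIC))
E
```

```text
time: 18.85
ee_pos: [0.4205, -0.0403, 0.1766]
eef_rot: [0.716, 0.698, -0.0, -0.0]
ft_force: [0.0, 0.6, -4.6]
width: 0.0165
[ 0.42049891 -0.04029511  0.17661667] [ 7.16373692e-01  6.97716780e-01 -1.19675162e-04 -1.16425208e-04]
```

View pics/w13.png

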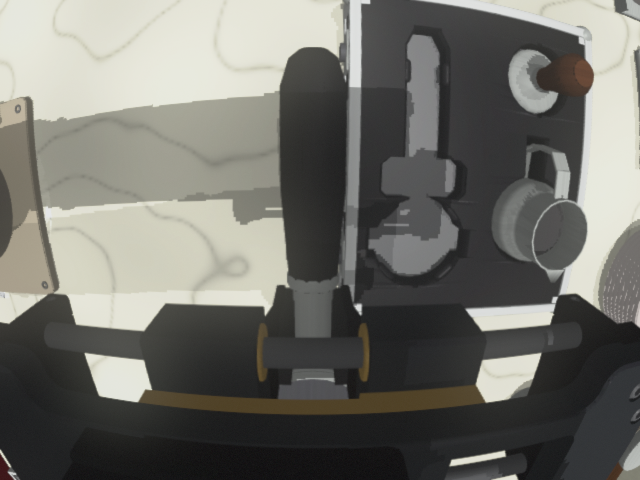

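View pics/w13c.png

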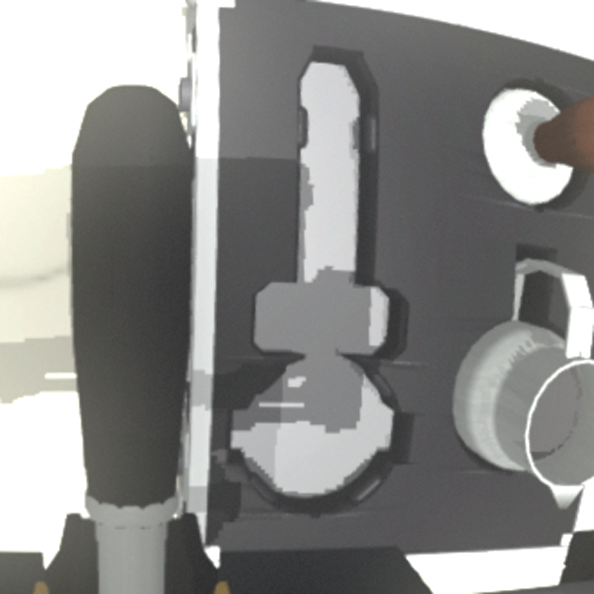

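```bash
python3 - <<'E'
from h import *
c=load("w13")
im=c["img"][15:150,385:475,::-1].astype(float);im=np.clip(im*2.6,0,255).astype(np.uint8);cv2.imwrite("pics/w13d.png",cv2.resize(im,None,fx=4.4,fy=4.4,interpolation=cv2.INTER_CUBIC))
im=c["img"][145:295,355:480,::-1].astype(float);im=np.clip(im*2.6,0,255).astype(np.uint8);cv2.imwrite("pics/w13e.png",cv2.resize(im,None,fx=4,fy=4,interpolation=cv2.INTER_CUBIC))
E
```

```text
(no output)
```

View pics/w13d.png

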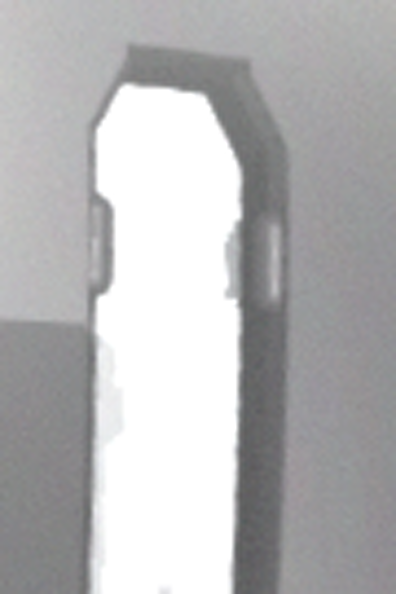

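View pics/w13e.png

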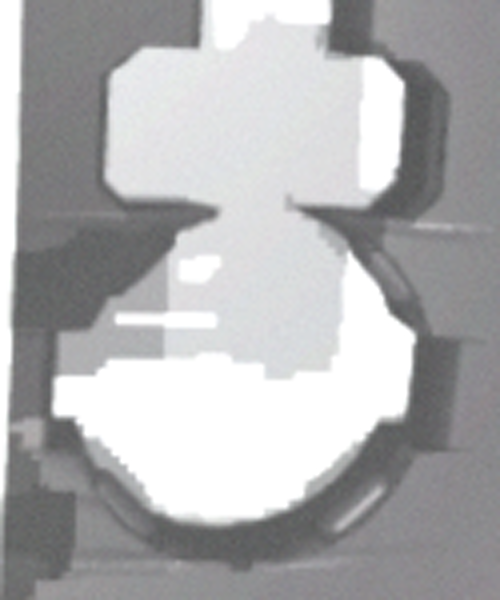

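```bash
python3 - <<'E'
from h import *
c=load("w13");P0,q0=c["pos"],c["quat"]
d=lambda u,v,z=.056:w_atz(c,P0,q0,u/4.4+385-.4,v/4.4+15-.4,z)
e=lambda u,v,z=.056:w_atz(c,P0,q0,u/4+355-.4,v/4+145-.4,z)
def pr(n,a,b): print(n,a[:2].round(4),b[:2].round(4),"mid",((a+b)/2)[:2].round(4),np.linalg.norm(a-b).round(4))
pr("h150",d(90,150),d(289,150));pr("h400",d(92,400),d(283,400));print("hend",d(188,54)[:2])
pr("scoop LR",e(103,130),e(448,130));pr("scoop L TB",e(150,47),e(140,205));pr("scoop R TB",e(380,55),e(400,215))
pr("ears LR",e(47,385),e(460,395));pr("ear R TB",e(440,340),e(440,450));print("bowl near",e(235,562)[:2])
P=w_cloud(c,P0,q0);rot=R.from_quat(q0);T=rot.inv().apply(P.reshape(-1,3)-P0).reshape(P.shape)
Q=T[40:310,265:365].reshape(-1,3);Q=Q[np.isfinite(Q[:,0])];Q=Q[(abs(Q[:,1])<.03)&(Q[:,2]<.03)&(Q[:,0]>.0)&(Q[:,0]<.15)]
for x in np.arange(.012,.125,.01):
    k=Q[abs(Q[:,0]-x)<.004]
    if len(k)>10: print("hand",x.round(3),"y",k[:,1].min().round(4),k[:,1].max().round(4),((k[:,1].min()+k[:,1].max())/2).round(4),"ztop",k[:,2].min().round(4))
print("xmax",Q[:,0].max(),"rows of collar")
E
```

```text
h150 [0.4929 0.1057] [0.5299 0.1087] mid [0.5114 0.1072] 0.0371
h400 [0.4921 0.0607] [0.5275 0.0624] mid [0.5098 0.0616] 0.0354
hend [0.51164364 0.12517146]
scoop LR [0.4723 0.0052] [0.5441 0.0058] mid [0.5082 0.0055] 0.0718
scoop L TB [0.4814 0.0213] [ 0.4798 -0.0096] mid [0.4806 0.0058] 0.0309
scoop R TB [0.5286 0.0205] [ 0.5344 -0.0117] mid [0.5315 0.0044] 0.0328
ears LR [ 0.4618 -0.0458] [ 0.5514 -0.0502] mid [ 0.5066 -0.048 ] 0.0897
ear R TB [ 0.5455 -0.0381] [ 0.548  -0.0624] mid [ 0.5468 -0.0502] 0.0245
bowl near [ 0.50331026 -0.08609309]
hand 0.012 y -0.0193 0.0169 -0.0012 ztop -0.0259
hand 0.022 y -0.0125 0.01 -0.0013 ztop -0.0222
hand 0.032 y -0.0126 0.0119 -0.0004 ztop -0.073
hand 0.042 y -0.0133 0.0112 -0.001 ztop -0.0231
hand 0.052 y -0.0149 0.0123 -0.0013 ztop -0.0238
hand 0.062 y -0.0143 0.0126 -0.0008 ztop -0.0242
hand 0.072 y -0.0146 0.0125 -0.0011 ztop -0.0238
hand 0.082 y -0.0141 0.0124 -0.0008 ztop -0.0244
hand 0.092 y -0.0148 0.0119 -0.0014 ztop -0.0242
hand 0.102 y -0.0139 0.0123 -0.0008 ztop -0.0238
hand 0.112 y -0.0116 0.0096 -0.001 ztop -0.0215
xmax 0.11575554117133297 rows of collar
```

```bash
python3 go.py .5093 .0059 .12 -1.8 3
```

```text
now [ 0.4205 -0.0402  0.1765] ytool -1.5 tilt [-0.0005  0.    ] F [ 0.5  0.6 -3.8] w 0.0166 t 18.9
world d [ 0.0888  0.0461 -0.0565] tool-frame shift/0.04 [1.21  2.191 1.41 ] turn/120 [-0.0002  0.      0.0025]
[0.403, 0.73, 0.47, -0.0, 0.0, 0.001]
[0.405, 0.73, 0.47, -0.0, 0.0, 0.001]
[0.406, 0.729, 0.47, -0.0, 0.0, 0.001]
```

```bash
python3 -m inch '[[0.4,0.73,0.2,0,0,0.0025],[0.405,0.73,0.4,0,0,0],[0.405,0.73,0.4,0,0,0],[0,0,0.4,0,0,0],[0,0,0,0,0,0]]' ; python3 -m inch '[[0,0,0,0,0,0],[0,0,0,0,0,0],[0,0,0,0,0,0]]'; python3 go.py .5093 .0059 .1 -1.8; python3 - <<'E'
from h import *
s,c=snap("w14","wrist");print(s["ee_pos"],s["eef_rot"])
im=c["img"][30:350,210:430,::-1].astype(float);im=np.clip(im*2.2,0,255).astype(np.uint8);cv2.imwrite("pics/w14c.png",cv2.resize(im,None,fx=1.85,fy=1.85,interpolation=cv2.INTER_CUBIC))
E
```

```text
time: 19.52
ee_pos: [0.5078, 0.0054, 0.1184]
eef_rot: [0.718, 0.696, -0.002, -0.001]
ft_force: [-0.3, -0.1, -3.6]
width: 0.0163
time: 19.9
ee_pos: [0.5092, 0.0058, 0.1203]
eef_rot: [0.718, 0.696, -0.0, -0.0]
ft_force: [-0.4, -0.4, -3.7]
width: 0.0164
now [0.5092 0.0058 0.1203] ytool -1.78 tilt [-0.0004  0.0002] F [-0.4 -0.4 -3.7] w 0.0164 t 19.9
world d [ 0.0001  0.0001 -0.0203] tool-frame shift/0.04 [0.003 0.002 0.506] turn/120 [-0.0002 -0.0001  0.0001]
[0.50921066 0.00579803 0.12025299] [ 7.18020782e-01  6.96021625e-01 -1.03632236e-04 -2.07130714e-04]
```

View pics/w14c.png

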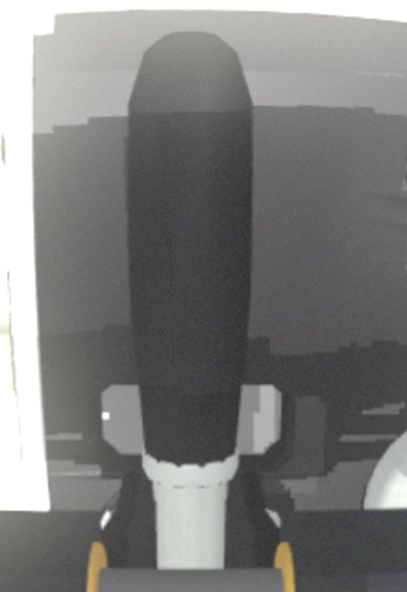

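```bash
python3 -m inch '[[0,0.005,0.4,0,0,0],[0,0,0.4,0,0,0],[0,0,0.2,0,0,0],[0,0,0,0,0,0],[0,0,0,0,0,0]]' ; python3 go.py .5093 .0059 .06 -1.8; python3 - <<'E'
from h import *
s,c=snap("w15","wrist");print(s["ee_pos"],s["eef_rot"])
im=c["img"][30:350,210:430,::-1].astype(float);im=np.clip(im*2.6,0,255).astype(np.uint8);cv2.imwrite("pics/w15c.png",cv2.resize(im,None,fx=1.85,fy=1.85,interpolation=cv2.INTER_CUBIC))
E
```

```text
time: 20.58
ee_pos: [0.5095, 0.006, 0.0799]
eef_rot: [0.718, 0.696, -0.0, -0.0]
ft_force: [-0.7, 0.3, -3.6]
width: 0.0167
now [0.5095 0.006  0.0799] ytool -1.77 tilt [-0.0011 -0.0001] F [-0.7  0.3 -3.6] w 0.0167 t 20.57
world d [-0.0002 -0.0001 -0.0199] tool-frame shift/0.04 [-0.001 -0.003  0.496] turn/120 [-0.0005  0.0001  0.0003]
[0.50945839 0.00595717 0.07985044] [ 7.17921296e-01  6.96124059e-01 -4.38272870e-04 -3.40094617e-04]
```

View pics/w15c.png

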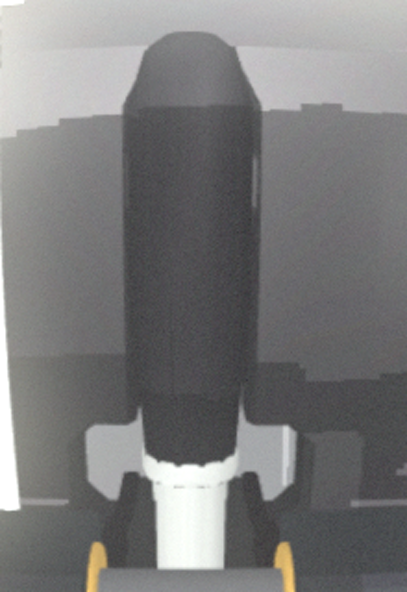

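```bash
python3 -m inch '[[0,0,0.2,0,0,0],[0,0,0.2,0,0,0],[0,0,0,0,0,0]]' ; python3 -m inch '[[0,0,0.1,0,0,0],[0,0,0.1,0,0,0]]' ;python3 go.py .5093 .0059 .05 -1.8
```

```text
time: 21.0
ee_pos: [0.5085, 0.0059, 0.0627]
eef_rot: [0.718, 0.696, -0.001, -0.001]
ft_force: [0.5, 0.4, -4.0]
width: 0.0168
time: 21.25
ee_pos: [0.5093, 0.0059, 0.0555]
eef_rot: [0.718, 0.696, -0.0, -0.0]
ft_force: [-0.4, 0.6, -4.3]
width: 0.0165
now [0.5093 0.0059 0.0555] ytool -1.76 tilt [-0.0012 -0.0001] F [-0.4  0.6 -4.3] w 0.0165 t 21.25
world d [ 0.     -0.     -0.0055] tool-frame shift/0.04 [-0.001  0.001  0.137] turn/120 [-0.0006  0.0001  0.0003]
```

```bash
python3 -m inch '[[0,0,0.08,0,0,0],[0,0,0.05,0,0,0]]' ; python3 -m inch '[[0,0,0.06,0,0,0],[0,0,0,0,0,0]]' ;python3 -m inch '[[0,0,0.06,0,0,0],[0,0,0,0,0,0]]' ;python3 go.py .5093 .0059 .05 -1.8
```

```text
time: 21.5
ee_pos: [0.5093, 0.0061, 0.0504]
eef_rot: [0.718, 0.696, -0.0, -0.0]
ft_force: [-0.3, 0.4, -1.8]
width: 0.0163
time: 21.75
ee_pos: [0.5095, 0.0062, 0.0481]
eef_rot: [0.718, 0.696, -0.0, -0.0]
ft_force: [1.9, 1.7, -3.5]
width: 0.0167
time: 22.0
ee_pos: [0.5095, 0.0061, 0.0458]
eef_rot: [0.718, 0.696, -0.0, -0.0]
ft_force: [0.8, 1.3, 0.1]
width: 0.0165
now [0.5095 0.0061 0.0458] ytool -1.75 tilt [-0.0006  0.0001] F [0.8 1.3 0.1] w 0.0165 t 22.0
world d [-0.0002 -0.0002  0.0042] tool-frame shift/0.04 [-0.005 -0.006 -0.105] turn/120 [-0.0003 -0.      0.0004]
```

```bash
python3 -m inch '[[0,0,0.05,0,0,0],[0,0,0,0,0,0]]' ;python3 -m inch '[[0,0,0.04,0,0,0],[0,0,0,0,0,0]]' ;python3 go.py .5093 .0059 .0403 -1.8
```

```text
time: 22.25
ee_pos: [0.5096, 0.006, 0.044]
eef_rot: [0.718, 0.696, -0.0, -0.0]
ft_force: [1.4, 2.0, 3.2]
width: 0.017
time: 22.5
ee_pos: [0.5095, 0.006, 0.042]
eef_rot: [0.718, 0.696, -0.0, -0.0]
ft_force: [3.5, 2.1, -0.0]
width: 0.0162
now [0.5095 0.006  0.042 ] ytool -1.76 tilt [-0.0007 -0.0001] F [ 3.5  2.1 -0. ] w 0.0162 t 22.5
world d [-0.0002 -0.0001 -0.0017] tool-frame shift/0.04 [-0.002 -0.005  0.043] turn/120 [-0.0003  0.0001  0.0003]
```

```bash
python3 -m inch '[[0,0,0,0,0,0],[0,0,0,0,0,0],[0,0,0,0,0,0]]' -0.33 ;python3 -m inch '[[0,0,-0.3,0,0,0],[0,0,-0.8,0,0,0],[0,0,-0.8,0,0,0],[0,0,0,0,0,0]]'; python3 -m inch '[[0,0,0,0,0,0],[0,0,0,0,0,0],[0,0,0,0,0,0]]' -1 40; python3 - <<'E'
from h import *
s,c=snap("w16","wrist");print(s["ee_pos"],s["width"])
P=w_cloud(c,s["ee_pos"],s["eef_rot"]);Q=P.reshape(-1,3)
ax=np.array([np.cos(np.radians(88.2)),np.sin(np.radians(88.2))]);h=np.array([.5082,.0044])
d=Q[:,:2]-h;u=d@ax;v=d@np.array([ax[1],-ax[0]])
for x in (-.08,-.07,-.05,-.03,-.025,0,.01,.03,.05,.07,.09,.11):
    k=(abs(u-x)<.004)&(abs(v+0.0)<.02)&(Q[:,2]<.085)
    if k.sum()>5: print(x,k.sum(),np.percentile(Q[k,2],[50,97]).round(4))
k=(abs(u-.08)<.04)&(v<-.025)&(v>-.035);print("foam",np.nanmedian(Q[k,2]))
E
```

```text
time: 22.88
ee_pos: [0.5087, 0.0057, 0.0418]
eef_rot: [0.718, 0.696, -0.001, -0.001]
ft_force: [-0.3, 0.2, -0.3]
width: 0.0285
time: 23.38
ee_pos: [0.511, 0.006, 0.1211]
eef_rot: [0.718, 0.696, 0.002, 0.001]
ft_force: [-0.2, 0.2, 0.3]
width: 0.029
time: 23.75
ee_pos: [0.5088, 0.0059, 0.1174]
eef_rot: [0.718, 0.696, -0.001, -0.001]
ft_force: [-1.0, 0.3, -0.5]
width: 0.007
[0.50883847 0.00587871 0.11736869] 0.006967832869597522
-0.08 211 [0.064  0.0688]
-0.05 137 [0.0483 0.0494]
-0.025 167 [0.0642 0.0673]
0 652 [0.0365 0.0611]
0.01 610 [0.0557 0.0609]
0.03 792 [0.0568 0.0626]
0.05 846 [0.0589 0.0637]
0.07 889 [0.0592 0.0636]
0.09 889 [0.0582 0.063 ]
0.11 863 [0.0552 0.0605]
foam 0.055042807928464596
```

View pics/w16.png

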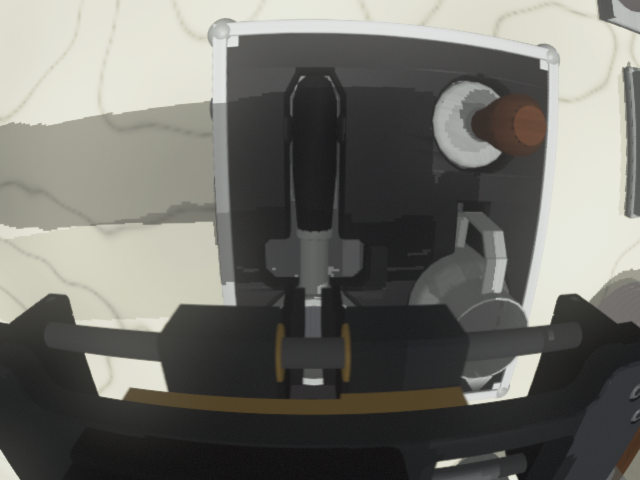

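```bash
python3 -m inch '[[0,0,0,0,0,0]]'; python3 go.py .5093 .003 .064 -1.8
```

```text
time: 23.92
ee_pos: [0.5091, 0.0059, 0.1177]
eef_rot: [0.718, 0.696, -0.001, -0.001]
ft_force: [0.3, 0.7, 0.1]
width: 0.0011
now [0.5091 0.0059 0.1177] ytool -1.77 tilt [-0.002  -0.0003] F [0.3 0.7 0.1] w 0.0011 t 23.93
world d [ 0.0002 -0.0029 -0.0537] tool-frame shift/0.04 [-0.071  0.01   1.343] turn/120 [-0.001   0.0002  0.0003]
```

```bash
python3 -m inch '[[-0.07,0,0.4,-0.001,0,0],[0,0,0.5,0,0,0],[0,0,0.4,0,0,0],[0,0,0,0,0,0]]';  python3 -m inch '[[0,0,0.06,0,0,0],[0,0,0,0,0,0]]'; python3 -m inch '[[0,0,0.05,0,0,0],[0,0,0,0,0,0]]';python3 -m inch '[[0,0,0.04,0,0,0],[0,0,0,0,0,0]]'
```

```text
time: 24.42
ee_pos: [0.508, 0.0029, 0.0644]
eef_rot: [0.718, 0.696, -0.001, -0.0]
ft_force: [-0.2, 0.4, 0.1]
width: 0.0007
time: 24.68
ee_pos: [0.5095, 0.0032, 0.064]
eef_rot: [0.718, 0.696, 0.0, 0.0]
ft_force: [0.6, 0.0, -0.6]
width: 0.0006
time: 24.92
ee_pos: [0.5095, 0.0032, 0.0619]
eef_rot: [0.718, 0.696, 0.0, 0.001]
ft_force: [0.4, 0.2, 1.0]
width: 0.0006
time: 25.18
ee_pos: [0.5096, 0.0031, 0.0603]
eef_rot: [0.718, 0.696, 0.001, 0.001]
ft_force: [0.8, 0.3, 2.5]
width: 0.0002
```

```bash
python3 -m inch '[[0,0,0.03,0,0,0],[0,0,0,0,0,0]]';  python3 -m inch '[[0,0,0.03,0,0,0],[0,0,0,0,0,0]]'; python3 -m inch '[[0,0,0.03,0,0,0],[0,0,0,0,0,0]]'
```

```text
time: 25.42
ee_pos: [0.5096, 0.0031, 0.0596]
eef_rot: [0.718, 0.696, 0.001, 0.001]
ft_force: [-2.3, -0.9, 11.4]
width: 0.0008
time: 25.68
ee_pos: [0.5097, 0.0031, 0.0594]
eef_rot: [0.718, 0.696, 0.001, 0.0]
ft_force: [-7.2, -0.6, 23.6]
width: 0.0009
time: 25.92
ee_pos: [0.5098, 0.0031, 0.0592]
eef_rot: [0.718, 0.696, 0.001, 0.0]
ft_force: [-14.6, -1.0, 37.5]
width: 0.0004
```

Hard stop at TCP z 0.0594, and the neck top is expected at 0.0595 when home. I'll lift off and check the level.

```bash
python3 -m inch '[[0,0,-0.2,0,0,0],[0,0,-0.6,0,0,0],[-0.6,0,-1,0,0,0],[-1,0,-1,0,0,0],[-1,0,-1,0,0,0]]';  python3 -m inch '[[-1,0,0,0,0,0],[-0.8,0,0,0,0,0],[0,0,0,0,0,0],[0,0,0,0,0,0],[0,0,0,0,0,0]]';cat > chk.py <<'E'
from h import *
import sys
n=sys.argv[1]
s,c=snap(n,"wrist");print(s["ee_pos"],s["time"],s["ft_force"].round(1))
P=w_cloud(c,s["ee_pos"],s["eef_rot"]);Q=P.reshape(-1,3);Q=Q[np.isfinite(Q[:,0])]
ax=np.array([np.cos(np.radians(88.2)),np.sin(np.radians(88.2))]);h=np.array([.5082,.0044])
d=Q[:,:2]-h;u=d@ax;v=d@np.array([ax[1],-ax[0]])
for x in np.arange(-.09,.12,.01):
    k=(abs(u-x)<.004)&(abs(v+0.0)<.012)&(Q[:,2]<.1)
    if k.sum()>5: print(x.round(3),k.sum(),np.percentile(Q[k,2],[50,95]).round(4))
k=(abs(u-.08)<.04)&(v<-.025)&(v>-.035);print("foam",np.nanmedian(Q[k,2]))
# rim by angle
hd=h-.053*ax;dd=Q[:,:2]-hd;r=np.hypot(*dd.T);a=np.degrees(np.arctan2(dd[:,1],dd[:,0]))
for a0 in range(-180,180,45):
    k=(r>.028)&(r<.035)&(a>=a0)&(a<a0+45)&(Q[:,2]>.05)
    if k.sum()>5: print("rim",a0,k.sum(),np.median(Q[k,2]).round(4))
j=np.hypot(Q[:,0]-.6115,Q[:,1]+.029);k=(j<.034)&(Q[:,2]>.095);print("jug rim",np.percentile(Q[k,2],[90,98]) if k.sum()>5 else None)
E
python3 chk.py w17
```

```text
time: 26.55
ee_pos: [0.5054, -0.1017, 0.2095]
eef_rot: [0.718, 0.696, -0.0, 0.0]
ft_force: [1.5, -0.0, -0.3]
width: 0.0004
time: 27.18
ee_pos: [0.5038, -0.1715, 0.2082]
eef_rot: [0.717, 0.697, 0.0, 0.0]
ft_force: [-0.2, -0.3, -0.2]
width: 0.0005
[ 0.50382547 -0.17146823  0.20821743] 27.175 [-0.2 -0.3 -0.2]
-0.09 285 [0.0547 0.0643]
-0.08 260 [0.0454 0.0646]
-0.07 249 [0.0447 0.0461]
-0.06 254 [0.0446 0.0457]
-0.05 247 [0.0446 0.0458]
-0.04 247 [0.0445 0.0457]
-0.03 347 [0.0451 0.0615]
-0.02 182 [0.0626 0.0642]
-0.01 226 [0.0563 0.0587]
-0.0 230 [0.0562 0.0587]
0.01 224 [0.056  0.0587]
0.02 192 [0.0562 0.0604]
foam nan
rim -180 260 0.0633
rim -135 217 0.0635
rim -90 220 0.0636
rim -45 262 0.0632
rim 0 236 0.0632
rim 45 202 0.0631
rim 90 229 0.063
rim 135 263 0.0631
jug rim [0.10535418 0.10611921]
  return np.nanmean(a, axis, out=out, keepdims=keepdims)
```

View pics/w17.png

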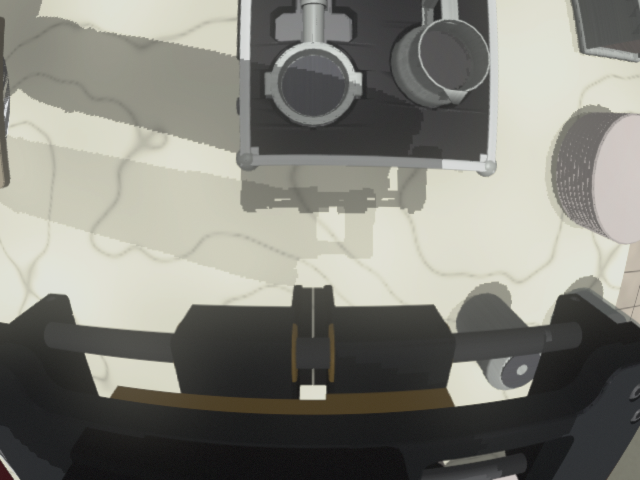

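```bash
python3 -m inch '[[0.8,-0.2,-0.6,0,0,0],[0.9,-0.2,-0.6,0,0,0],[0.9,0,0,0,0,0],[0,0,0,0,0,0],[0,0,0,0,0,0]]'; python3 -m inch '[[0,0,0,0,0,0]]' >/dev/null; python3 chk.py w18; python3 -c "
from h import *
snap('t18','top');c=load('t18');crop(c,310,247,110,100,7,'t18c')"
```

```text
time: 27.85
ee_pos: [0.4907, -0.0685, 0.2563]
eef_rot: [0.718, 0.696, -0.0, 0.0]
ft_force: [0.1, -1.2, -0.2]
width: 0.0003
[ 0.49071339 -0.06921151  0.25626744] 27.975 [0.2 0.2 0.5]
-0.09 129 [0.0555 0.0641]
-0.08 282 [0.05   0.0644]
-0.07 177 [0.0448 0.0461]
-0.06 174 [0.0449 0.0459]
-0.05 181 [0.0446 0.0461]
-0.04 188 [0.0447 0.046 ]
-0.03 161 [0.0446 0.0632]
-0.02 222 [0.0607 0.0643]
-0.01 184 [0.0563 0.059 ]
-0.0 182 [0.0563 0.059 ]
0.01 198 [0.0565 0.0585]
0.02 193 [0.058  0.0608]
0.03 186 [0.0586 0.0611]
0.04 201 [0.0595 0.0616]
0.05 204 [0.0602 0.0625]
0.06 204 [0.0607 0.0631]
0.07 201 [0.0606 0.0628]
0.08 198 [0.0607 0.0629]
0.09 201 [0.0606 0.0631]
0.1 187 [0.0605 0.0629]
0.11 153 [0.058  0.0609]
foam 0.0548395794407768
rim -180 218 0.0634
rim -135 569 0.3041
rim -90 226 0.0631
rim -45 496 0.3673
rim 0 1851 0.3587
rim 45 181 0.0631
rim 90 183 0.0631
rim 135 5967 0.3496
jug rim [0.35068408 0.3551316 ]
```

View pics/w18.png

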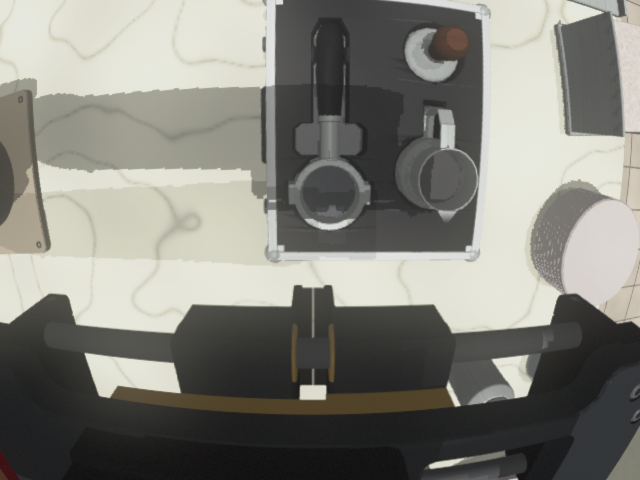

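View pics/t18.png

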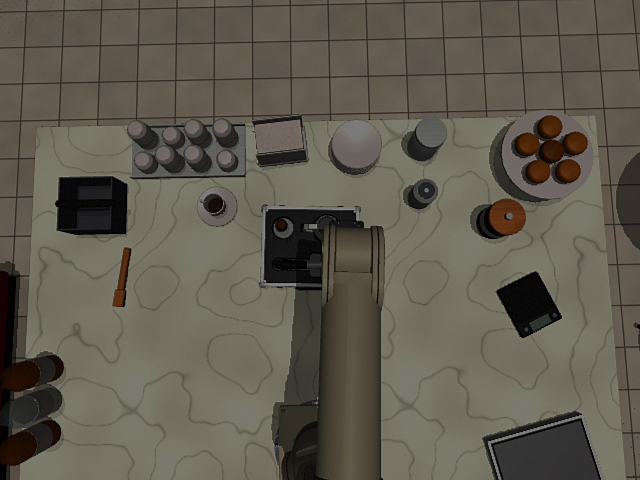

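Everything checks out. The bowl rim is about 8.5 mm, the neck top about 3.7 mm and the handle top 6–8 mm above the foam. The jug rim is at 0.106, the bystanders are unmoved and the gripper is clear.

```bash
python3 -c "
from bench import close_job
print(close_job())"
```

```text
the job is handed in; nothing more can be done
None
```

I packed both items in the order asked and handed the job in after about 28 s of the 64 s, with the gripper about 20 cm above the case, clear of everything.

- **Jug:** I stood it in the back pocket with its handle in the slot and pressed it down with the gripper until it stopped hard. The wrist force peaked at 35 N. The rim then measured 0.106 m all round, which is the fully-home height, and it was level. A later look from the wrist camera, after the portafilter was in, gave the same height.
- **Portafilter:** I laid it bowl upwards in the front pocket, lowered it part-way gripped, then released it and pressed the neck with closed fingers. It stopped hard with the neck top at 0.0594 m (0.0595 m when home), at a peak of 37 N.
- **Portafilter level check:** Bowl rim, neck and handle heights all agreed with fully home to within about 1 mm. These allow for the camera reading about 1 mm low on the foam.
- **Other things:** The tamper, cup, shaker, canister, brush and scale looked unmoved in the final pictures.

In the last wrist check, the jug-rim figure and some of the bowl-rim sectors read about 0.35 m. I took these to be the gripper in the line of sight and used the earlier clear view for the jug. When I gripped the portafilter's neck, the jaw opening read 16.6 mm on the 18 mm bar. It did not slip or tilt.

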